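# Fit the drilled levers to the splined shafts of the indexing carrier

### The job

Slide the carrier along its rail until it clicks in at the first station, then fit every steel lever lying on the desk onto a splined shaft of its own, turned so that its keyway matches the shaft's key, and pressed fully home. With all levers on, slide the carrier on to the second station so that it clicks in there, let go, and leave the other things on the desk where they are.

Things in the scene. Friction and masses are not known exactly. Their poses are not given: they have to be found in the camera images.
- carrier (a joint): travel of the carrier along the rail, 0 to 0.140 m toward the rail's +y (the robot's left). Station 1 is at 0.060, station 2 at 0.120: there a spring-ball detent centres it from within 4 mm and holds it with about 6 N. Elsewhere it just rubs (1.5 N) and stays where it is left. It starts short of station 1.
- rail: aluminium slide rail fixed to the desk, base 90 x 440 x 8 mm, long along its y; place and yaw vary. Origin on the desk on the centre line, level with station 1. The grey carrier plate on it (70 x 365 mm, top 32 mm above the desk) has a black push post at its -y end and four splined shafts in a row.
- push_post (a point): centre of the top of the black upright push post on the carrier, 88 mm above the desk; the post is 22 mm along the rail's x by 18 mm along its y and rises 56 mm from the carrier, 80 mm from the nearest shaft. Axes as the rail's; it travels with the carrier.
- pointer (a point): tip of the thin steel pointer in the middle of the carrier's near long edge; it travels with the carrier and stands level with a station's brass pin when the carrier is at that station
- station1 (a point): top of the first brass pin (6 mm thick, 9 mm high) on the near edge of the rail: the fitting station
- station2 (a point): top of the second brass pin, 60 mm farther along the rail's +y: the take-off station
- seat0 (a point): shaft nearest the post: point on its axis on top of its 38 mm collar, where a lever's underside rests, 42 mm above the desk. z up; x to the side of the wide key and of the collar's pointer nose. Above it: core 14 x 14 mm up to 22 mm; key 6 mm wide, to 12 mm from the axis, up to 20 mm; lead-in cone up to 28 mm. Turns only stiffly (0.5 N m); its angle varies and does not matter.
- seat1 (a point): the same point of the second shaft, 80 mm from the first; an equal shaft at its own angle, which the wide key and the pointer nose (9 mm wide, to 36 mm from the axis, flush with the top of the collar; the arm rests on it) show
- seat2 (a point): the same point of the third shaft, 80 mm on; an equal shaft at its own angle
- seat3 (a point): the same point of the fourth shaft, 80 mm on, farthest from the post; an equal shaft at its own angle
- lever0: dark steel lever, 114 mm long, about 90 g, flat on the desk (absent in some starts). Origin on the underside at the bore's centre, x along the arm to its tip, z up. Hub: block 36 mm wide (y -18 to 18), x -18 to 20, 30 mm high, flat sides good to grip. Arm: 18 mm wide, 12 mm thick, flush with the underside, ending in an eye of radius 12 mm at x = 84.
- lever1: a second lever, exactly like lever0 (may be absent). The bore of each goes right through the hub: 16.5 mm square with a keyway 8.5 mm wide on the arm's side, reaching 13.5 mm from the axis, so it goes onto a shaft one way round only, the arm over the pointer nose. Once on, it has about 0.17 rad of play. Any lever fits any shaft.
- lever2: a third lever, exactly like lever0 and lever1 (may be absent)
- lever3: a fourth lever, exactly like the others (may be absent)
- marker: bystander: white marker with a black cap, fixed to the desk, 15 x 121 x 17 mm, long along y, origin under its centre
- memory_stick: bystander: small teal memory stick, fixed to the desk, 18 x 54 x 9 mm, long along y, origin under its centre
- spanner: bystander: small spanner, 21 x 84 x 5 mm, long along y, origin under its centre
- sanding_block: bystander: orange foam sanding block, 60 x 90 x 24 mm, long along y, origin under its centre

How it is judged:
By the outcome, as a careful person would: the job done as asked, in the order asked, and still so for the second after the job is handed in, with the robot touching nothing.
Of lever0, lever1, lever2, lever3 only 3 to 4 are there at a start; the rules pass over those that are not, and their reading is None.
At some moment in a run one of lever0, lever1, lever2, lever3 may be knocked a few centimetres aside while the robot is not near it.
Once in a run the grip may slacken for a moment while it holds something.
It also fails if it takes over 210 s, if anything falls off the work surface, if the arm or the gripper's body presses on something with over 40 N, if the wrist force passes 120 N, or if a joint passes its speed limit or range.

### The arm

A 6-joint arm with a two-finger parallel gripper is mounted at the origin on a cart in front of the work surface, level with it; the furniture and walls round the work are solid. World frame = base frame: x ahead of the robot, y to its left, z up, the work surface at z = 0. Lengths are in m, angles in degrees, forces in N, time in s.
With the tool pointing down it reaches from about 0.35 to 0.875 m from the base axis. Payload 4.2 kg.
Tool frame: the origin (TCP) lies on the centre line of the jaws, within the pads' length; the fingertips stand 19 mm ahead of it and the grasp point (between the pads) is the TCP; z points along the fingers, y is the line along which they close (so a half turn about z gives the same grasp; the last joint's range is limited). The gripper opens to 87 mm and grips with 3 to 60 N. Pads are 19 mm wide; open, the fingers measure 117 mm over their backs; the gripper's body (75 mm by 190 mm) begins 51 mm behind the grasp point.
Start: joints at [89.702, 22.042, 0.453, 0, -68.411, -14.817], TCP at [0.163, 0.603, 0.242] pointing down, gripper open.
Joint ranges: [-179.83, 179.83], [-69.29, 118.12], [-61.27, 80.66], [-181.25, 117.63], [-171.15, -9.14], [-177.46, 177.46]. Speed limits (degrees/s): [159.86, 159.86, 180, 180, 180, 180].

### API

Orientations are given as a 3x3 rotation matrix whose columns are the frame's x, y, z axes.
In Python, from station import sense, capture, finish_job, search_frame, masks_of gives the robot as it stands.
- The arm moves only by the tool drive_tool, never from a script. Its argument "rows" is a list of rows, each a list of 7 numbers: the opening in per cent of the stroke, from 0 (shut) to 100 (fully open), then the shift along the world's x, y, z in mm, then the turn, a rotation vector about the world's x, y, z in rad. In form: [[fingers, dx, dy, dz, wx, wy, wz], ...]. A call has 1 to 5 rows; each row shifts and turns the commanded pose from where the row before left it; what a row does not reach is not made up. A row lasts 1/12 s, in which the tool goes at most 41.7 mm and 7.16 degrees, less where a joint would pass 70% of its speed; a pose out of reach is approached as far as the arm can. A call is refused whole if a number of a shift passes 41.7 or a number of a turn 0.125, either way. A call with a gripper value outside its range is refused whole. The fingers move at their own pace and stop on an object; the grip force is fixed at half the most. Time passes only in rows, so rows that do not move let the fingers close. It gives the time, the measured TCP pose, the force, the opening and the grip force at its end, in the units of the state.
- sense(): the state, without advancing time (a new reading comes with each control period).
- capture(name): name is "side" or "top"; returns a dict with "frame" (400x640x3 uint8, red, green, blue), "z_map" (400x640 float32, m along the optical axis (not along the pixel's ray), 0 where there is no reading), "fx", "fy", "cx", "cy" (pixels), "R" (3x3) and "t" (3): a world point X has camera coordinates R X + t. Camera axes: x right, y down, z forward; pixel columns grow to the right and rows downward; lengths in m; the calibration is good to about 2 mm. A picture is of the moment at which its call begins.
- finish_job(): hands the job in; it is judged then, once.
Trained networks look in a picture, given as the dict that the camera call returned (one of the last four; its "shot" number tells which), for a name from the list of things; names that differ only in an ending like _2 or _b are one class to them, and where a whole thing is asked for, a point or a joint stands for the part that bears it (a point fixed in the world has none). Each returns a list of dicts, best first, with "p" (0 to 1); they miss things now and then, are a little off and sometimes report something else, mostly with a low value. They report only what shows in the picture. A call takes as long as a camera call.
- search_frame(label, picture): "xy" ([column, row] in pixels, amid what is visible of it).
- masks_of(label, picture): "region" (400x640 bool, what is visible of it) and "xy" ([column, row] in pixels, amid what is visible of it).
The state is a dict: "time_s": time; "joints": joint angles; "joint_velocities": joint speeds; "effort": joint torques, N m; "tcp_pos": TCP position; "ee_rot": TCP orientation; "wrist_force": force on the tool from outside, world axes, zero at the start; "moment": the same for the moment, N m; "gripper_width": opening from 0.0 (shut) to 1.0 (fully open); "gripper_force": force on a finger pad.
Only numpy, scipy, OpenCV 4.12 (cv2) and the standard library are available. Lean on these libraries where they do the work, as an engineer would, in place of code of your own. Each camera call takes 0.05 s, during which the arm holds its last target. There are 200 camera calls.

## Working session

There is one attempt and no reset: what is moved stays moved. The work goes in short steps, Python scripts to look and compute and a tool call to move; the robot and the scene stay as the last step left them, time stands still between calls to the robot, and variables do not carry over. Pictures are saved under pics/ and viewed, at most 14 in all, crops included, and the job is handed in when it is done.

Besides the shell and the picture viewer there is one more tool, called after "Request:" by a JSON object that holds its "api" and its "payload", one argument or row to a line. drive_tool: Moves the arm, as the interface text tells. Its arguments: {"type":"object","properties":{"rows":{"type":"array"}},"required":["rows"]}

```bash
ls; mkdir -p pics; cat > h.py <<'E'
import numpy as np, cv2
from station import *
def save(c,n): cv2.imwrite('pics/'+n,c['frame'][:,:,::-1])
def cloud(c):
    z=c['z_map'];v,u=np.mgrid[0:400,0:640]
    P=np.stack([(u-c['cx'])/c['fx']*z,(v-c['cy'])/c['fy']*z,z],-1)
    W=(P-c['t'])@c['R']   # R^T (P-t)
    W[z==0]=np.nan
    return W
def pix(c,X):
    p=c['R']@np.array(X)+c['t'];return [c['fx']*p[0]/p[2]+c['cx'],c['fy']*p[1]/p[2]+c['cy']]
E
python3 - <<'E'
from h import *
s=sense();print(s['time_s'],s['tcp_pos'],s['ee_rot'],s['wrist_force'],s['gripper_width'])
for n in('top','side'):
    c=capture(n);save(c,n+'0.png');print(n,c['fx'],c['cx'],c['cy'],c['R'].round(3).tolist(),c['t'])
    W=cloud(c)
    for l in ['lever0','push_post','pointer','station1','seat0']:
        for d in masks_of(l,c):
            m=d['region'];print(l,round(d['p'],2),np.round(d['xy']),m.sum(),np.nanmedian(W[m],0).round(3))
E
```

```text
pics
0.0 [0.1627858  0.60283609 0.24045021] [[ 9.65366932e-01 -2.60895484e-01 -4.82256769e-04]
 [-2.60895913e-01 -9.65364565e-01 -2.14004357e-03]
 [ 9.27741071e-05  2.19174612e-03 -9.99997594e-01]] [0.09870764 0.72419201 0.00437792] 1.0003654666583317
top 422.3292801159162 319.1932808701114 199.78413936991268 [[0.013, -1.0, 0.006], [-0.993, -0.014, -0.12], [0.12, -0.005, -0.993]] [-0.00698486  0.53557124  1.43234936]
lever0 0.71 [346. 232.] 234 [ 0.417 -0.095  0.015]
lever0 0.71 [241. 231.] 290 [0.425 0.281 0.015]
lever0 0.59 [292. 232.] 152 [0.42  0.086 0.015]
lever0 0.58 [397. 225.] 259 [ 0.446 -0.277  0.014]
push_post 0.89 [335. 191.] 2020 [ 0.572 -0.061  0.034]
push_post 0.56 [364. 190.] 75 [ 0.57  -0.151  0.045]
pointer 0.86 [338. 189.] 2043 [ 0.571 -0.065  0.034]
station1 0.65 [326. 190.] 3228 [ 0.571 -0.023  0.031]
station1 0.54 [338. 192.] 2097 [ 0.57  -0.068  0.034]
seat0 0.74 [327. 189.] 3133 [ 0.571 -0.023  0.031]
seat0 0.69 [339. 187.] 117 [ 0.576 -0.074  0.043]
seat0 0.52 [364. 188.] 92 [ 0.57  -0.154  0.044]
seat0 0.43 [319. 185.] 77 [0.578 0.008 0.044]
side 419.43488330805087 317.84902914958485 193.34549915260246 [[0.985, -0.174, 0.002], [-0.089, -0.515, -0.853], [0.149, 0.84, -0.522]] [-0.53620314  0.12608694  1.06745168]
lever0 0.75 [270. 206.] 282 [0.423 0.044 0.018]
lever0 0.73 [273. 245.] 440 [ 0.416 -0.088  0.014]
lever0 0.48 [265. 170.] 207 [0.424 0.283 0.016]
lever0 0.47 [293. 290.] 56 [ 0.445 -0.266  0.014]
lever0 0.3 [333. 227.] 2157 [ 0.566 -0.084  0.034]
push_post 0.56 [334. 225.] 2160 [ 0.566 -0.083  0.033]
pointer 0.89 [329. 227.] 2168 [ 0.566 -0.083  0.034]
station1 0.63 [332. 226.] 2708 [ 0.563 -0.076  0.033]
seat0 0.77 [334. 220.] 257 [ 0.575 -0.078  0.042]
seat0 0.67 [323. 191.] 156 [0.577 0.082 0.043]
seat0 0.65 [326. 205.] 174 [0.575 0.002 0.043]
seat0 0.48 [338. 240.] 185 [ 0.568 -0.159  0.044]
seat0 0.17 [275. 245.] 442 [ 0.417 -0.088  0.014]
```

```bash
python3 - <<'E'
import cv2
a=cv2.imread('pics/top0.png')[140:270,200:440]
cv2.imwrite('pics/top0c.png',cv2.resize(a,(800,433),interpolation=cv2.INTER_CUBIC))
a=cv2.imread('pics/side0.png')[130:330,180:420]
cv2.imwrite('pics/side0c.png',cv2.resize(a,(720,600),interpolation=cv2.INTER_CUBIC))
E
```

```text
(no output)
```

View pics/top0c.png

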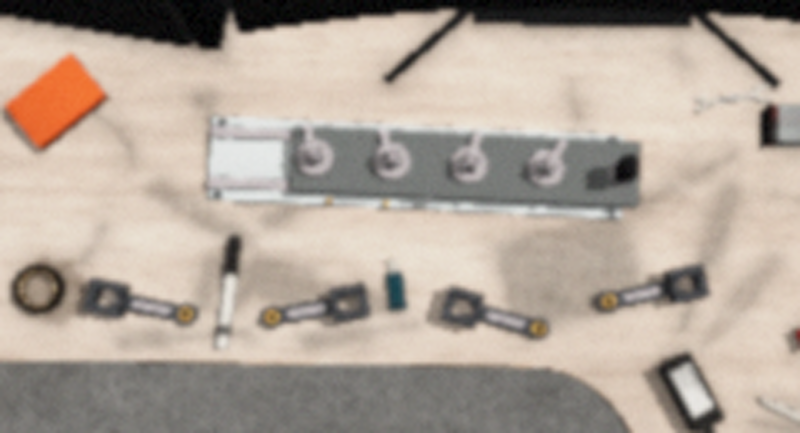

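View pics/side0c.png

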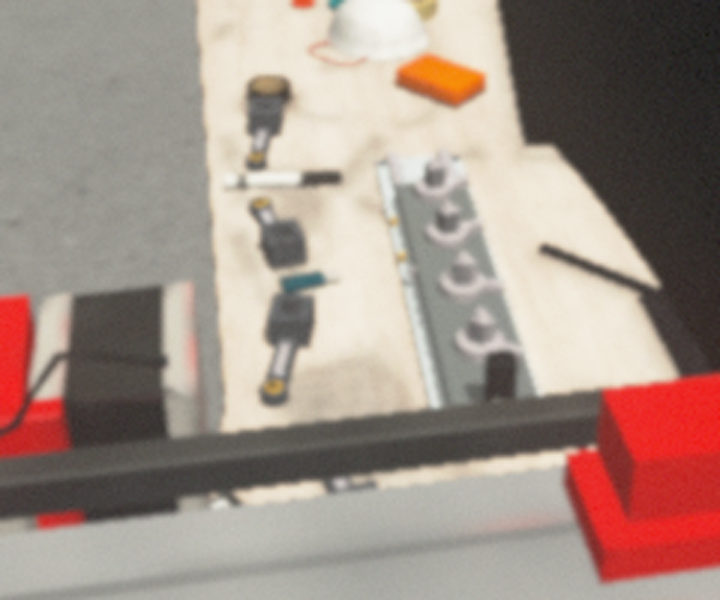

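```bash
cat >> h.py <<'E'
from scipy.optimize import minimize
def box(x0,x1,y0,y1,z0,z1): return np.array([[x,y,z] for x in(x0,x1) for y in(y0,y1) for z in(z0,z1)])
def cyl(x,r,z0,z1):
    a=np.linspace(0,2*np.pi,24,endpoint=False);return np.concatenate([np.c_[x+r*np.cos(a),r*np.sin(a),a*0+z] for z in(z0,z1)])/1.
mm=.001
LEVER=[box(-18,20,-18,18,0,30)*mm,box(15,84,-9,9,0,12)*mm,cyl(84,12,0,12)*mm]
SEAT=[cyl(0,19,-10,0)*mm,box(0,36,-4.5,4.5,-10,0)*mm,box(-7,7,-7,7,0,22)*mm,box(5,12,-3,3,0,20)*mm]
S=4
def render(c,model,p,z0):
    ca,sa=np.cos(p[2]),np.sin(p[2]);im=np.zeros((400*S,640*S),np.uint8)
    for V in model:
        X=np.c_[p[0]+ca*V[:,0]-sa*V[:,1],p[1]+sa*V[:,0]+ca*V[:,1],V[:,2]+z0]
        q=X@c['R'].T+c['t'];uv=np.c_[c['fx']*q[:,0]/q[:,2]+c['cx'],c['fy']*q[:,1]/q[:,2]+c['cy']]
        h=cv2.convexHull(((uv+.5)*S*16-8).round().astype(np.int32));cv2.fillConvexPoly(im,h,255,shift=4)
    return im
def fit(c,mask,model,p0,z0):
    m=cv2.GaussianBlur(mask.astype(np.float32),(0,0),1)
    def cost(p):
        r=cv2.resize(render(c,model,p,z0),(640,400),interpolation=cv2.INTER_AREA)/255.
        r=cv2.GaussianBlur(r.astype(np.float32),(0,0),1);return float(((r-m)**2).sum()/m.sum())
    best=None
    for a in p0[2]:
        s=np.array([[p0[0],p0[1],a]]+[[p0[0]+d[0],p0[1]+d[1],a+d[2]] for d in((.012,0,0),(0,.012,0),(0,0,.25))])
        r=minimize(cost,s[0],method='Nelder-Mead',options=dict(initial_simplex=s,xatol=2e-4,fatol=1e-5))
        if best is None or r.fun<best.fun: best=r
    return best.x,best.fun
E
python3 - <<'E'
from h import *
for n in('top','side'):
    c=capture(n);W=cloud(c)
    for l,M,z0,k in(('lever0',LEVER,0,np.radians([-170,-110,-60,0,60,110])),('seat0',SEAT,.042,np.radians([-30,0,30]))):
        for d in masks_of(l,c):
            m=d['region']
            if m.sum()>600 or m.sum()<40: continue
            g=np.nanmedian(W[m],0)
            p,f=fit(c,m,M,(g[0],g[1],k),z0)
            print(n,l,round(d['p'],2),m.sum(),(p[:2]*1000).round(1),np.degrees(p[2]).round(1),round(f,3))
    # carrier/pins
    f=c['frame'].astype(int);z=W[...,2]
    y=(abs(z-.032)<.004)&(abs(W[...,0]-.57)<.03)&(W[...,1]<.2)&(W[...,1]>-.35)
    print('carrier y',np.percentile(W[...,1][y],[0.3,1,99,99.7]).round(4))
    b=(f[...,0]-f[...,2]>60)&(abs(W[...,0]-.52)<.03)&(abs(W[...,1])<.2)
    n_,L,st,ce=cv2.connectedComponentsWithStats(b.astype(np.uint8))
    for i in range(1,n_): print('brass',st[i,4],ce[i].round(1),np.nanmedian(W[L==i],0).round(4))
    k=(f.sum(-1)<150)&(z>.06)&(z<.1)&(abs(W[...,0]-.57)<.05)&(W[...,1]<-.15)&(W[...,1]>-.35)
    print('post',k.sum(),np.nanmean(W[k],0).round(4) if k.any() else '')
    sm=c['frame'][150:235,220:420] if n=='top' else c['frame'][165:275,280:400]
    cv2.imwrite(f'pics/z{n}.png',cv2.resize(sm[:,:,::-1],None,fx=4,fy=4,interpolation=cv2.INTER_CUBIC))
E
```

```text
top lever0 0.74 196 [427.2 -66.7] -104.2 0.101
top lever0 0.67 240 [433.2 303.8] -101.3 0.022
top lever0 0.63 114 [477.3 172.6] -186.1 0.695
top lever0 0.51 206 [431.3  48. ] 101.4 0.071
top lever0 0.48 261 [ 454.8 -302.2] 103.9 0.017
top seat0 0.61 94 [580.7  86.5] 17.0 0.048
top seat0 0.58 98 [ 572.5 -152.5] -33.9 0.03
top seat0 0.54 117 [578.    6.4] 19.5 0.015
carrier y [-0.2528 -0.2488  0.1091  0.1096]
post 33 [ 0.5652 -0.2292  0.082 ]
side lever0 0.81 206 [430.7 303.5] -100.4 0.05
side lever0 0.74 302 [427.3  49.6] 99.8 0.011
side lever0 0.68 509 [424.9 -66.6] -104.9 0.017
side lever0 0.48 90 [ 449.6 -248.3] 84.5 4.033
side seat0 0.72 174 [574.9  10.1] 22.5 0.034
side seat0 0.65 203 [ 570.1 -148. ] -33.8 0.085
side seat0 0.45 239 [573.2 -68.6] -21.2 0.014
side seat0 0.44 177 [577.2  88.4] 13.4 0.005
carrier y [-0.2137 -0.2119  0.1047  0.1085]
brass 2 [311.  203.5] [0.5374 0.0729 0.0136]
brass 3 [313.7 214.7] [0.5353 0.013  0.0147]
post 0
```

View pics/ztop.png

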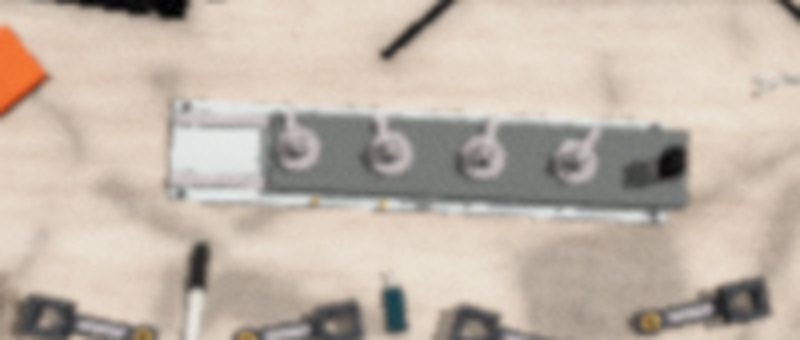

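View pics/zside.png

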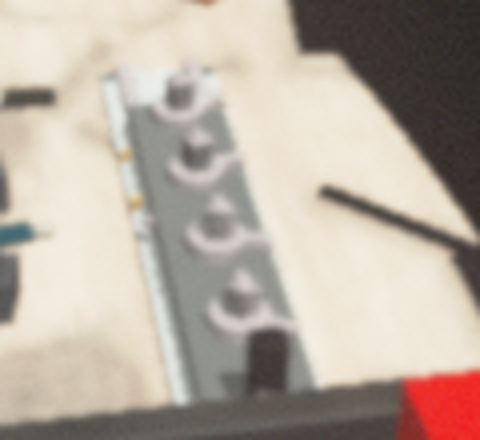

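Request:
{"api": "drive_tool", "payload": {
  "rows": [
    [60, 18, -37, 0, 0, 0, 0.045],
    [60, 18, -37, 0, 0, 0, 0.045],
    [60, 18, -37, 0, 0, 0, 0.045],
    [60, 18, -37, 0, 0, 0, 0.045],
    [60, 18, -37, 0, 0, 0, 0.045]
  ]
}}

```text
time_s: 1.32
tcp_pos: [0.2534, 0.4165, 0.2416]
ee_rot: [[0.999, -0.036, 0.0], [-0.036, -0.999, 0.0], [0.0, -0.0, -1.0]]
wrist_force: [0.5, 1.2, -0.2]
gripper_width: 0.708
gripper_force: 0.0
```

Request:
{"api": "drive_tool", "payload": {
  "rows": [
    [60, 18, -37, 0, 0, 0, 0],
    [60, 18, -37, 0, 0, 0, 0],
    [60, 18, -37, 0, 0, 0, 0],
    [60, 18, -37, 0, 0, 0, 0],
    [60, 18, -37, 0, 0, 0, 0]
  ]
}}

```text
time_s: 1.73
tcp_pos: [0.3433, 0.2315, 0.242]
ee_rot: [[0.999, -0.038, 0.001], [-0.038, -0.999, 0.001], [0.001, -0.001, -1.0]]
wrist_force: [1.6, 0.9, -0.2]
gripper_width: 0.602
gripper_force: 0.0
```

Request:
{"api": "drive_tool", "payload": {
  "rows": [
    [60, 18, -37, 0, 0, 0, 0],
    [60, 18, -37, 0, 0, 0, 0],
    [60, 18, -37, 0, 0, 0, 0],
    [60, 18, -37, 0, 0, 0, 0],
    [60, 18, -37, 0, 0, 0, 0]
  ]
}}

```text
time_s: 2.15
tcp_pos: [0.4334, 0.0464, 0.2421]
ee_rot: [[0.999, -0.038, 0.001], [-0.038, -0.999, 0.001], [0.001, -0.001, -1.0]]
wrist_force: [0.7, 1.6, 0.4]
gripper_width: 0.599
gripper_force: 0.0
```

Request:
{"api": "drive_tool", "payload": {
  "rows": [
    [60, 18, -37, 0, 0, 0, 0],
    [60, 18, -37, -20, 0, 0, 0],
    [60, 18, -37, -30, 0, 0, 0],
    [60, 18, -37, 0, 0, 0, 0],
    [60, 18, -37, 0, 0, 0, 0]
  ]
}}

```text
time_s: 2.57
tcp_pos: [0.5176, -0.1285, 0.1974]
ee_rot: [[0.999, -0.039, -0.003], [-0.039, -0.999, 0.0], [-0.003, 0.0, -1.0]]
wrist_force: [1.4, 1.4, 0.7]
gripper_width: 0.6
gripper_force: 0.0
```

Request:
{"api": "drive_tool", "payload": {
  "rows": [
    [60, 15, -31, 0, 0, 0, 0],
    [60, 15, -31, 0, 0, 0, 0],
    [60, 15, -32, -30, 0, 0, 0],
    [60, 0, 0, -37, 0, 0, 0],
    [60, 0, 0, -30, 0, 0, 0]
  ]
}}

```text
time_s: 2.98
tcp_pos: [0.5616, -0.2192, 0.1029]
ee_rot: [[0.999, -0.042, 0.0], [-0.042, -0.999, 0.0], [0.0, -0.0, -1.0]]
wrist_force: [-0.5, 0.4, -0.1]
gripper_width: 0.595
gripper_force: 0.0
```

Request:
{"api": "drive_tool", "payload": {
  "rows": [
    [60, 0, 0, -20, 0, 0, 0],
    [60, 0, 0, 0, 0, 0, 0],
    [0, 0, 0, 0, 0, 0, 0],
    [0, 0, 0, 0, 0, 0, 0],
    [0, 0, 0, 0, 0, 0, 0]
  ]
}}

```text
time_s: 3.4
tcp_pos: [0.5628, -0.2177, 0.0869]
ee_rot: [[0.999, -0.038, 0.004], [-0.038, -0.999, -0.001], [0.004, 0.001, -1.0]]
wrist_force: [-0.5, -0.4, -1.3]
gripper_width: 0.453
gripper_force: 0.7
```

Request:
{"api": "drive_tool", "payload": {
  "rows": [
    [0, 0, 0, 0, 0, 0, 0],
    [0, 0, 0, 0, 0, 0, 0],
    [0, 0, 0, 0, 0, 0, 0]
  ]
}}

```text
time_s: 3.65
tcp_pos: [0.5625, -0.2176, 0.0864]
ee_rot: [[0.999, -0.038, 0.003], [-0.038, -0.999, -0.001], [0.003, 0.001, -1.0]]
wrist_force: [-0.3, -1.5, 0.9]
gripper_width: 0.233
gripper_force: 0.7
```

Request:
{"api": "drive_tool", "payload": {
  "rows": [
    [0, 5, 0, -8, 0, 0, 0],
    [0, 0, 0, 0, 0, 0, 0],
    [0, 0, 0, 0, 0, 0, 0]
  ]
}}

```text
time_s: 3.9
tcp_pos: [0.5667, -0.2185, 0.0819]
ee_rot: [[0.999, -0.036, 0.001], [-0.036, -0.999, -0.003], [0.001, 0.003, -1.0]]
wrist_force: [-8.2, -1.3, 22.7]
gripper_width: 0.208
gripper_force: 30.0
```

Request:
{"api": "drive_tool", "payload": {
  "rows": [
    [0, 0.2, 5, 0, 0, 0, 0],
    [0, 0.2, 5, 0, 0, 0, 0]
  ]
}}

```text
time_s: 4.07
tcp_pos: [0.567, -0.2088, 0.0819]
ee_rot: [[0.999, -0.037, 0.001], [-0.037, -0.999, -0.003], [0.001, 0.003, -1.0]]
wrist_force: [-7.6, -0.8, 22.6]
gripper_width: 0.203
gripper_force: 30.0
```

Request:
{"api": "drive_tool", "payload": {
  "rows": [
    [0, 0.2, 5, 0, 0, 0, 0],
    [0, 0.2, 5, 0, 0, 0, 0]
  ]
}}

```text
time_s: 4.23
tcp_pos: [0.5674, -0.1986, 0.082]
ee_rot: [[0.999, -0.036, 0.001], [-0.036, -0.999, -0.003], [0.001, 0.003, -1.0]]
wrist_force: [-8.7, -9.1, 22.2]
gripper_width: 0.206
gripper_force: 30.0
```

```bash
python3 - <<'E'
from h import *
c=capture('side');s=sense();print(s['tcp_pos'],s['wrist_force'],s['gripper_width'],s['gripper_force'])
cv2.imwrite('pics/s1.png',cv2.resize(c['frame'][165:275,280:400,::-1],None,fx=5,fy=5,interpolation=cv2.INTER_CUBIC))
E
```

```text
[ 0.56732978 -0.19841453  0.0819184 ] [-7.67416587 -1.29608027 23.40530645] 0.20297835508117876 29.998487422708422
```

View pics/s1.png

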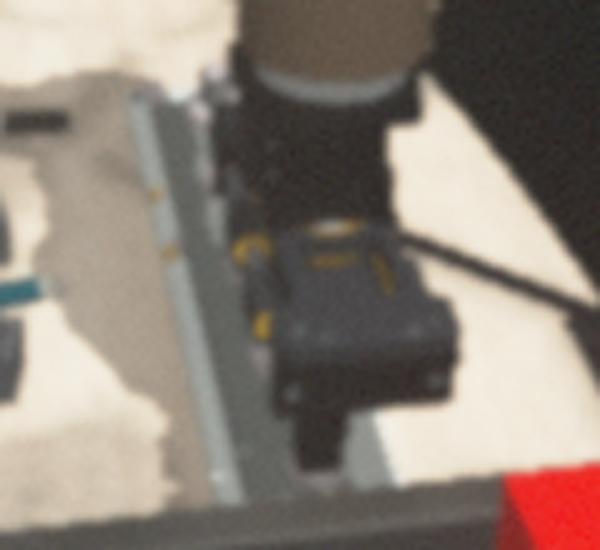

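Request:
{"api": "drive_tool", "payload": {
  "rows": [
    [0, 0.1, 3, 0, 0, 0, 0],
    [0, 0.1, 3, 0, 0, 0, 0]
  ]
}}

```text
time_s: 4.45
tcp_pos: [0.5675, -0.196, 0.0819]
ee_rot: [[0.999, -0.036, 0.0], [-0.036, -0.999, -0.008], [0.001, 0.008, -1.0]]
wrist_force: [-7.5, -10.2, 22.4]
gripper_width: 0.204
gripper_force: 30.1
```

Request:
{"api": "drive_tool", "payload": {
  "rows": [
    [0, 0.1, 2, 0, 0, 0, 0]
  ]
}}

```text
time_s: 4.53
tcp_pos: [0.5676, -0.1922, 0.0819]
ee_rot: [[0.999, -0.037, 0.001], [-0.037, -0.999, -0.004], [0.001, 0.004, -1.0]]
wrist_force: [-8.6, -3.1, 22.8]
gripper_width: 0.203
gripper_force: 30.0
```

Request:
{"api": "drive_tool", "payload": {
  "rows": [
    [0, 0.1, 2, 0, 0, 0, 0]
  ]
}}

```text
time_s: 4.62
tcp_pos: [0.5677, -0.1892, 0.0819]
ee_rot: [[0.999, -0.037, 0.001], [-0.037, -0.999, -0.003], [0.001, 0.003, -1.0]]
wrist_force: [-7.9, 0.4, 23.5]
gripper_width: 0.208
gripper_force: 30.0
```

Request:
{"api": "drive_tool", "payload": {
  "rows": [
    [0, 0.1, 2, 0, 0, 0, 0]
  ]
}}

```text
time_s: 4.7
tcp_pos: [0.5678, -0.1874, 0.082]
ee_rot: [[0.999, -0.036, 0.001], [-0.036, -0.999, -0.004], [0.001, 0.004, -1.0]]
wrist_force: [-9.1, -11.2, 20.3]
gripper_width: 0.205
gripper_force: 30.0
```

Request:
{"api": "drive_tool", "payload": {
  "rows": [
    [0, 0.1, 2, 0, 0, 0, 0]
  ]
}}

```text
time_s: 4.78
tcp_pos: [0.5678, -0.1868, 0.082]
ee_rot: [[0.999, -0.036, 0.0], [-0.036, -0.999, -0.006], [0.0, 0.006, -1.0]]
wrist_force: [-7.7, -17.9, 20.3]
gripper_width: 0.202
gripper_force: 30.0
```

Request:
{"api": "drive_tool", "payload": {
  "rows": [
    [0, 0, 0, 0, 0, 0, 0],
    [0, 0, 0, 0, 0, 0, 0]
  ]
}}

```text
time_s: 4.95
tcp_pos: [0.5678, -0.1868, 0.082]
ee_rot: [[0.999, -0.037, 0.0], [-0.037, -0.999, -0.005], [0.001, 0.005, -1.0]]
wrist_force: [-9.0, -10.3, 21.2]
gripper_width: 0.203
gripper_force: 30.0
```

Request:
{"api": "drive_tool", "payload": {
  "rows": [
    [0, 0, 0, 0, 0, 0, 0],
    [0, 0, 0, 0, 0, 0, 0]
  ]
}}

```text
time_s: 5.12
tcp_pos: [0.5678, -0.1868, 0.0819]
ee_rot: [[0.999, -0.037, 0.0], [-0.037, -0.999, -0.005], [0.001, 0.005, -1.0]]
wrist_force: [-7.9, -10.2, 22.0]
gripper_width: 0.202
gripper_force: 30.0
```

Request:
{"api": "drive_tool", "payload": {
  "rows": [
    [30, 0, 0, 0, 0, 0, 0],
    [30, 0, 0, 0, 0, 0, 0],
    [30, 0, 0, 0, 0, 0, 0],
    [30, 0, 0, 0, 0, 0, 0]
  ]
}}

```text
time_s: 5.45
tcp_pos: [0.5684, -0.1835, 0.0771]
ee_rot: [[0.999, -0.039, 0.001], [-0.039, -0.999, -0.0], [0.001, 0.0, -1.0]]
wrist_force: [0.0, -3.2, 1.8]
gripper_width: 0.292
gripper_force: 1.4
```

Request:
{"api": "drive_tool", "payload": {
  "rows": [
    [30, 0, 0, 41, 0, 0, 0],
    [30, 0, 0, 41, 0, 0, 0],
    [30, -20, -20, 30, 0, 0, 0],
    [30, -40, 0, 0, 0, 0, 0],
    [30, -40, 0, 0, 0, 0, 0]
  ]
}}

```text
time_s: 5.87
tcp_pos: [0.4684, -0.203, 0.1896]
ee_rot: [[0.999, -0.039, 0.003], [-0.039, -0.999, 0.001], [0.003, -0.001, -1.0]]
wrist_force: [-1.6, -0.0, -0.6]
gripper_width: 0.297
gripper_force: 0.0
```

Request:
{"api": "drive_tool", "payload": {
  "rows": [
    [60, -40, 0, 0, 0, 0, 0],
    [60, -40, 0, 0, 0, 0, 0],
    [60, -10, 0, 0, 0, 0, 0],
    [60, 0, 0, 0, 0, 0, 0]
  ]
}}

```text
time_s: 6.2
tcp_pos: [0.3747, -0.2025, 0.1884]
ee_rot: [[0.999, -0.04, -0.002], [-0.04, -0.999, 0.002], [-0.002, -0.002, -1.0]]
wrist_force: [1.0, 0.8, -0.2]
gripper_width: 0.519
gripper_force: 0.0
```

```bash
python3 - <<'E'
from h import *
for n in('side','top'):
    c=capture(n);W=cloud(c)
    for d in masks_of('seat0',c):
            m=d['region']
            if m.sum()>600 or m.sum()<40: continue
            g=np.nanmedian(W[m],0)
            p,f=fit(c,m,SEAT,(g[0],g[1],np.radians([-30,0,30])),.042)
            print(n,round(d['p'],2),m.sum(),(p[:2]*1000).round(1),np.degrees(p[2]).round(1),round(f,3))
    if n=='side': cv2.imwrite('pics/s2.png',cv2.resize(c['frame'][165:275,280:400,::-1],None,fx=5,fy=5,interpolation=cv2.INTER_CUBIC))
    else: cv2.imwrite('pics/t2.png',cv2.resize(c['frame'][150:235,240:400,::-1],None,fx=5,fy=5,interpolation=cv2.INTER_CUBIC))
E
```

```text
side 0.73 147 [579.3  56. ] 86.3 0.029
side 0.65 101 [581.  131.6] 33.2 0.201
side 0.63 192 [574.  -27.4] -17.2 0.008
side 0.44 166 [ 570.9 -104.5] 71.8 0.108
top 0.63 97 [581.  131.2] 19.4 0.036
top 0.55 93 [580.5  50.9] 21.8 0.059
```

View pics/s2.png

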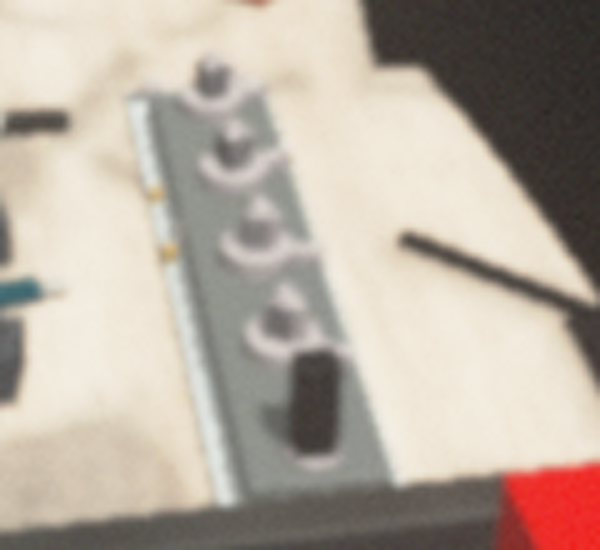

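View pics/t2.png

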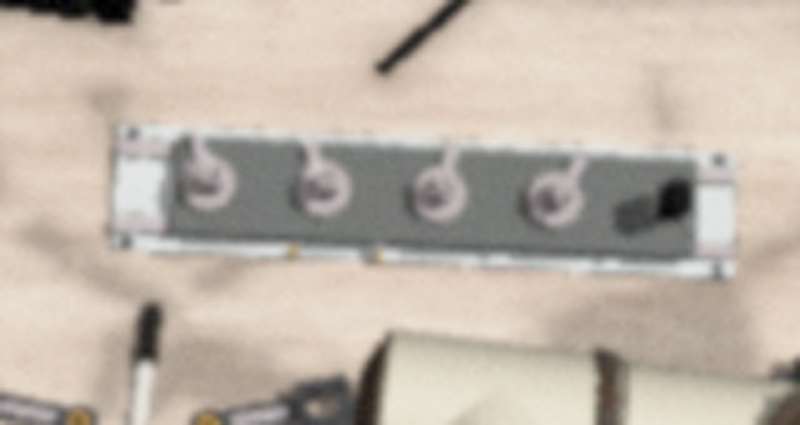

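```bash
cat >> h.py <<'E'
SEAT2=[cyl(0,19,0,0)*mm,box(0,36,-4.5,4.5,0,0)*mm]
def seats(c,y0s):
    """joint fit: line (x0,y0,yaw) + 4 angles; bright mask on carrier"""
    f=c['frame'].astype(np.float32);g=f.mean(-1)
    W=cloud(c);out=[]
    return g,W
def ray(c,u,v,z):
    d=c['R'].T@np.array([(u-c['cx'])/c['fx'],(v-c['cy'])/c['fy'],1]);o=-c['R'].T@c['t'];return o+d*(z-o[2])/d[2]
def fitseats(c,p0):
    g=cv2.GaussianBlur(c['frame'].astype(np.float32).mean(-1),(0,0),.5)
    # normalised photometric fit: collar+nose bright(1) / plate dark(0); ignore shaft and outside the plate
    def parts(p):
        ca,sa=np.cos(p[2]),np.sin(p[2]);im=np.zeros((400*S,640*S),np.uint8)
        plate=render(c,[box(-34,34,-175,140,0,0)*mm],p[:3],.032)
        ig=np.zeros_like(plate)
        for i in range(4):
            s=(i-1.5)*.08;q=(p[0]-sa*s,p[1]+ca*s,p[3+i])
            im|=render(c,SEAT2,q,.042);ig|=render(c,[cyl(0,9,-2,28)*mm,box(0,12,-4,4,0,20)*mm],q,.042)
        sm=lambda a:cv2.resize(a,(640,400),interpolation=cv2.INTER_AREA)/255.
        return sm(im),sm(ig),sm(plate)
    def cost(p):
        im,ig,pl=parts(p);w=((pl>.99)|(im>.05))&(ig<.05)
        w[:, :]&=True
        m=cv2.GaussianBlur(im.astype(np.float32),(0,0),.9)
        x=m[w];y=g[w];A=np.c_[x,np.ones_like(x)]
        r=y-A@np.linalg.lstsq(A,y,rcond=None)[0];return float(np.minimum(abs(r),40).mean())
    d=np.array([.006,.006,.03,.2,.2,.2,.2]);s=np.vstack([p0]+[np.array(p0)+d*np.eye(7)[i] for i in range(7)])
    r=minimize(cost,p0,method='Nelder-Mead',options=dict(initial_simplex=s,xatol=1e-4,fatol=1e-3,maxiter=900))
    return r.x,r.fun
E
python3 - <<'E'
from h import *
t=np.radians
for n in('top','side'):
    c=capture(n)
    p,f=fitseats(c,[.577,.013,t(-2),t(-31),t(-20),t(20),t(18)])
    print(n,f,(p[:2]*1000).round(1),np.degrees(p[2:]).round(1))
    u=[(315.1,201),(298.5,200)] if n=='top' else [(280+168/5-.4,165+252/5-.4),(280+155/5-.4,165+193/5-.4)]
    for a in u: print((ray(c,*a,.014)*1000).round(1))
    for d in search_frame('station1',c)+search_frame('pointer',c): print(d)
E
```

```text
top 7.989908218383789 [576.   11.2] [ -2.  -31.9 -12.7  22.2  19.1]
[533.3  14.4  14. ]
[536.1  72.7  14. ]
{'xy': [325.7, 188.6], 'p': 0.89}
{'xy': [324.6, 191.0], 'p': 0.55}
{'xy': [326.7, 188.4], 'p': 0.63}
{'xy': [328.1, 189.7], 'p': 0.59}
side 13.959855079650879 [577.   13.3] [ -2.  -21.1 -26.4  18.4  14.8]
[533.9  13.9  14. ]
[536.4  74.1  14. ]
{'xy': [330.4, 223.7], 'p': 0.8}
{'xy': [327.1, 225.4], 'p': 0.93}
```

Request:
{"api": "drive_tool", "payload": {
  "rows": [
    [80, 8, -10, 0, 0, 0, -0.12],
    [80, 8, -10, 0, 0, 0, -0.12],
    [80, 8, -10, 0, 0, 0, -0.12],
    [80, 8, -10, 0, 0, 0, -0.12],
    [80, 8, -10, 0, 0, 0, -0.12]
  ]
}}

```text
time_s: 7.12
tcp_pos: [0.4185, -0.2539, 0.1886]
ee_rot: [[0.799, -0.601, -0.0], [-0.601, -0.799, 0.0], [-0.0, 0.0, -1.0]]
wrist_force: [0.3, 0.2, -0.7]
gripper_width: 0.79
gripper_force: 0.0
```

Request:
{"api": "drive_tool", "payload": {
  "rows": [
    [80, 8, -10, 0, 0, 0, -0.12],
    [80, 8, -10, 0, 0, 0, -0.12],
    [80, 8, -10, 0, 0, 0, -0.12],
    [80, 8, -10, 0, 0, 0, -0.12],
    [80, 8, -10, 0, 0, 0, -0.12]
  ]
}}

```text
time_s: 7.53
tcp_pos: [0.4585, -0.3039, 0.1885]
ee_rot: [[0.32, -0.947, -0.0], [-0.947, -0.32, 0.0], [-0.0, 0.0, -1.0]]
wrist_force: [0.4, -0.0, -0.3]
gripper_width: 0.799
gripper_force: 0.0
```

Request:
{"api": "drive_tool", "payload": {
  "rows": [
    [80, 0, 0, -30, 0, 0, -0.08],
    [80, 0, 0, -30, 0, 0, 0],
    [80, 0, 0, -20, 0, 0, 0],
    [80, 0, 0, 0, 0, 0, 0]
  ]
}}

```text
time_s: 7.87
tcp_pos: [0.455, -0.3022, 0.104]
ee_rot: [[0.248, -0.969, -0.009], [-0.969, -0.248, 0.004], [-0.006, 0.008, -1.0]]
wrist_force: [-1.1, 0.4, -1.9]
gripper_width: 0.801
gripper_force: 0.0
```

```bash
cat > lev.py <<'E'
from h import *
import sys
s=sense();R=s['ee_rot'];print('tcp',(s['tcp_pos']*1000).round(1),'yaw',np.degrees(np.arctan2(R[1][0],R[0][0])).round(1),s['time_s'])
for n in sys.argv[1:]:
    c=capture(n);W=cloud(c)
    for d in masks_of('lever0',c):
        m=d['region']&(W[...,2]<.06)
        if m.sum()>600 or m.sum()<60: continue
        g=np.nanmedian(W[m],0);p,f=fit(c,m,LEVER,(g[0],g[1],np.radians([-110,110,0])),0)
        if f<.4: print(n,m.sum(),(p[:2]*1000).round(1),np.degrees(p[2]).round(1),round(f,3))
E
python3 lev.py top side
```

```text
tcp [ 455.  -302.2  104. ] yaw -75.6 7.8667
top 195 [429.6  48. ] 100.4 0.111
top 188 [432.9 303.6] -101.9 0.12
side 237 [429.1 303.9] -100.2 0.024
side 290 [426.8  50.5] 98.4 0.018
```

Request:
{"api": "drive_tool", "payload": {
  "rows": [
    [80, 0, 0, -30, 0, 0, 0],
    [80, 0, 0, -30, 0, 0, 0],
    [80, 0, 0, -20, 0, 0, 0],
    [80, 0, 0, 0, 0, 0, 0],
    [80, 0, 0, 0, 0, 0, 0]
  ]
}}

```text
time_s: 8.48
tcp_pos: [0.4587, -0.3037, 0.0297]
ee_rot: [[0.25, -0.968, 0.001], [-0.968, -0.25, -0.001], [0.001, -0.0, -1.0]]
wrist_force: [0.5, -0.1, 0.6]
gripper_width: 0.799
gripper_force: 0.0
```

Request:
{"api": "drive_tool", "payload": {
  "rows": [
    [20, 0, 0, 0, 0, 0, 0],
    [20, 0, 0, 0, 0, 0, 0],
    [20, 0, 0, 0, 0, 0, 0],
    [20, 0, 0, 0, 0, 0, 0],
    [20, 0, 0, 0, 0, 0, 0]
  ]
}}

```text
time_s: 8.9
tcp_pos: [0.4583, -0.3035, 0.0297]
ee_rot: [[0.249, -0.968, 0.001], [-0.968, -0.249, -0.001], [0.001, -0.001, -1.0]]
wrist_force: [-1.3, -1.4, 1.2]
gripper_width: 0.506
gripper_force: 0.4
```

Request:
{"api": "drive_tool", "payload": {
  "rows": [
    [20, 0, 0, 0, 0, 0, 0],
    [20, 0, 0, 0, 0, 0, 0]
  ]
}}

```text
time_s: 9.07
tcp_pos: [0.4576, -0.3034, 0.0292]
ee_rot: [[0.249, -0.968, -0.001], [-0.968, -0.249, -0.0], [-0.0, 0.001, -1.0]]
wrist_force: [-0.9, -0.6, 4.3]
gripper_width: 0.415
gripper_force: 29.8
```

Request:
{"api": "drive_tool", "payload": {
  "rows": [
    [20, 0, 0, 20, 0, 0, 0],
    [20, 0, 0, 40, 0, 0, 0],
    [20, 0, 0, 40, 0, 0, 0],
    [20, 0, 0, 40, 0, 0, 0],
    [20, 5, 9, 0, 0, 0, -0.12]
  ]
}}

```text
time_s: 9.48
tcp_pos: [0.4671, -0.2971, 0.1775]
ee_rot: [[0.13, -0.991, 0.015], [-0.991, -0.131, -0.007], [0.009, -0.014, -1.0]]
wrist_force: [2.0, 0.0, -0.8]
gripper_width: 0.413
gripper_force: 29.8
```

Request:
{"api": "drive_tool", "payload": {
  "rows": [
    [20, 6, 10, 0, 0, 0, -0.12],
    [20, 6, 10, 0, 0, 0, -0.12],
    [20, 6, 10, 0, 0, 0, -0.12],
    [20, 6, 10, 0, 0, 0, -0.12],
    [20, 6, 10, 0, 0, 0, -0.12]
  ]
}}

```text
time_s: 9.9
tcp_pos: [0.4929, -0.2437, 0.1683]
ee_rot: [[-0.457, -0.89, -0.0], [-0.89, 0.457, 0.001], [-0.0, 0.001, -1.0]]
wrist_force: [-0.2, 0.3, -0.9]
gripper_width: 0.41
gripper_force: 29.8
```

Request:
{"api": "drive_tool", "payload": {
  "rows": [
    [20, 6, 10, 0, 0, 0, -0.12],
    [20, 6, 10, 0, 0, 0, -0.12],
    [20, 6, 10, 0, 0, 0, -0.12],
    [20, 6, 10, 0, 0, 0, -0.12],
    [20, 6, 10, 0, 0, 0, -0.12]
  ]
}}

```text
time_s: 10.32
tcp_pos: [0.5229, -0.1937, 0.1682]
ee_rot: [[-0.879, -0.476, -0.001], [-0.476, 0.879, 0.001], [0.0, 0.001, -1.0]]
wrist_force: [0.2, -0.2, -0.9]
gripper_width: 0.41
gripper_force: 29.8
```

Request:
{"api": "drive_tool", "payload": {
  "rows": [
    [20, 6, 10, 0, 0, 0, -0.12],
    [20, 6, 10, 0, 0, 0, -0.12],
    [20, 6, 10, 0, 0, 0, -0.12],
    [20, 6, 10, 0, 0, 0, -0.12],
    [20, 6, 10, 0, 0, 0, -0.12]
  ]
}}

```text
time_s: 10.73
tcp_pos: [0.5529, -0.1437, 0.1682]
ee_rot: [[-0.995, 0.103, -0.001], [0.103, 0.995, 0.001], [0.001, 0.0, -1.0]]
wrist_force: [-0.3, 0.2, -1.8]
gripper_width: 0.412
gripper_force: 29.8
```

Request:
{"api": "drive_tool", "payload": {
  "rows": [
    [20, 6, 10, 0, 0, 0, -0.12],
    [20, 6, 10, 0, 0, 0, -0.12],
    [20, 6, 10, 0, 0, 0, -0.12],
    [20, 0, 0, 0, 0, 0, -0.1],
    [20, 0, 0, 0, 0, 0, 0]
  ]
}}

```text
time_s: 11.15
tcp_pos: [0.5709, -0.1136, 0.1681]
ee_rot: [[-0.848, 0.53, -0.001], [0.53, 0.848, 0.0], [0.001, -0.0, -1.0]]
wrist_force: [0.7, 0.4, -1.3]
gripper_width: 0.412
gripper_force: 29.8
```

```bash
python3 lev.py top; python3 - <<'E'
from h import *
s=sense();print(s['wrist_force'],s['moment'],s['gripper_width'],s['joints'])
c=capture('top')
cv2.imwrite('pics/t3.png',cv2.resize(c['frame'][140:270,240:440,::-1],None,fx=4,fy=4,interpolation=cv2.INTER_CUBIC))
E
```

```text
tcp [ 570.9 -113.6  168.1] yaw 148.0 11.15
top 249 [432.7 303.4] -101.0 0.029
top 209 [427.5 -67.1] -104.7 0.056
[-0.39696026 -1.16281163 -1.06379887] [ 0.0048941  -0.19626624  0.0354564 ] 0.410342248992759 [ 4.60495558e+00  2.14587360e+01 -1.16699247e+01 -2.09049297e-02
 -5.69261096e+01 -1.26371165e+02]
```

View pics/t3.png

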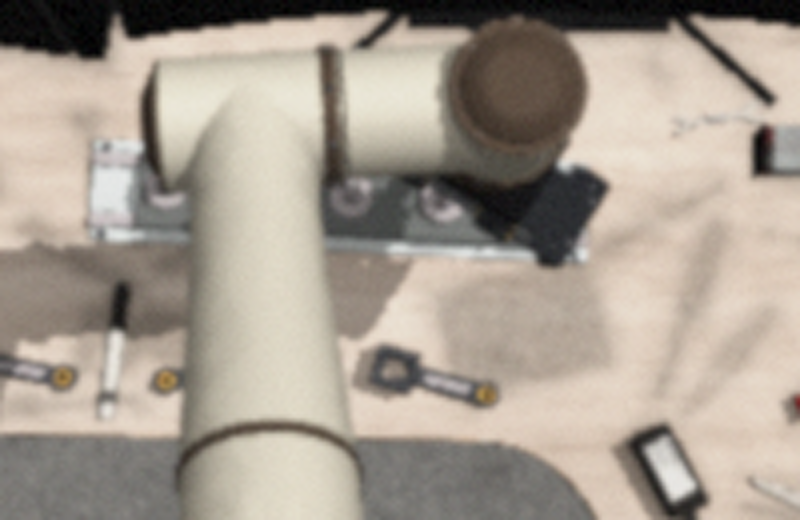

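Request:
{"api": "drive_tool", "payload": {
  "rows": [
    [20, 0, 7, -20, 0, 0, 0],
    [20, 0, 0, -22, 0, 0, 0],
    [20, 0, 0, -20, 0, 0, 0],
    [20, 0, 0, 0, 0, 0, 0]
  ]
}}

```text
time_s: 11.63
tcp_pos: [0.5676, -0.1075, 0.1027]
ee_rot: [[-0.849, 0.529, -0.009], [0.529, 0.849, 0.001], [0.008, -0.004, -1.0]]
wrist_force: [-1.4, -0.7, -1.8]
gripper_width: 0.414
gripper_force: 29.8
```

Request:
{"api": "drive_tool", "payload": {
  "rows": [
    [20, 0, 0, -5, 0, 0, 0],
    [20, 0, 0, 0, 0, 0, 0]
  ]
}}

```text
time_s: 11.8
tcp_pos: [0.5712, -0.1076, 0.102]
ee_rot: [[-0.849, 0.528, 0.0], [0.528, 0.849, -0.0], [-0.0, 0.0, -1.0]]
wrist_force: [-0.8, 0.7, -1.3]
gripper_width: 0.412
gripper_force: 29.8
```

Request:
{"api": "drive_tool", "payload": {
  "rows": [
    [20, 0, 0, -4, 0, 0, 0],
    [20, 0, 0, 0, 0, 0, 0]
  ]
}}

```text
time_s: 11.97
tcp_pos: [0.5713, -0.1074, 0.0984]
ee_rot: [[-0.849, 0.529, 0.001], [0.529, 0.849, 0.0], [-0.001, 0.001, -1.0]]
wrist_force: [-0.8, 0.1, -1.3]
gripper_width: 0.409
gripper_force: 29.8
```

Request:
{"api": "drive_tool", "payload": {
  "rows": [
    [20, 0, 0, -4, 0, 0, 0],
    [20, 0, 0, 0, 0, 0, 0]
  ]
}}

```text
time_s: 12.13
tcp_pos: [0.5708, -0.1074, 0.0938]
ee_rot: [[-0.849, 0.529, 0.0], [0.529, 0.849, 0.0], [0.0, 0.0, -1.0]]
wrist_force: [-0.0, 0.8, -0.8]
gripper_width: 0.411
gripper_force: 29.8
```

Request:
{"api": "drive_tool", "payload": {
  "rows": [
    [20, 0, 0, -3, 0, 0, 0],
    [20, 0, 0, 0, 0, 0, 0]
  ]
}}

```text
time_s: 12.3
tcp_pos: [0.5713, -0.1077, 0.0924]
ee_rot: [[-0.849, 0.528, 0.001], [0.528, 0.849, -0.001], [-0.001, -0.001, -1.0]]
wrist_force: [-1.7, -0.0, 5.9]
gripper_width: 0.41
gripper_force: 29.8
```

Request:
{"api": "drive_tool", "payload": {
  "rows": [
    [20, 0, 0, -3, 0, 0, 0],
    [20, 0, 0, 0, 0, 0, 0]
  ]
}}

```text
time_s: 12.47
tcp_pos: [0.5708, -0.1073, 0.0881]
ee_rot: [[-0.849, 0.529, 0.0], [0.529, 0.849, 0.0], [-0.0, 0.0, -1.0]]
wrist_force: [0.2, -0.8, -1.4]
gripper_width: 0.41
gripper_force: 29.9
```

Request:
{"api": "drive_tool", "payload": {
  "rows": [
    [20, 0, 0, -4, 0, 0, 0],
    [20, 0, 0, -4, 0, 0, 0],
    [20, 0, 0, 0, 0, 0, 0]
  ]
}}

```text
time_s: 12.72
tcp_pos: [0.5704, -0.1074, 0.0785]
ee_rot: [[-0.849, 0.529, -0.002], [0.529, 0.849, 0.0], [0.002, -0.001, -1.0]]
wrist_force: [0.0, -0.8, -0.6]
gripper_width: 0.407
gripper_force: 29.9
```

Request:
{"api": "drive_tool", "payload": {
  "rows": [
    [20, 0, 0, -4, 0, 0, 0],
    [20, 0, 0, -4, 0, 0, 0],
    [20, 0, 0, 0, 0, 0, 0]
  ]
}}

```text
time_s: 12.97
tcp_pos: [0.5707, -0.1073, 0.0714]
ee_rot: [[-0.849, 0.529, -0.001], [0.529, 0.849, -0.0], [0.001, -0.001, -1.0]]
wrist_force: [-2.2, 1.2, -0.4]
gripper_width: 0.414
gripper_force: 29.9
```

Request:
{"api": "drive_tool", "payload": {
  "rows": [
    [20, 0, 0, -2, 0, 0, 0],
    [20, 0, 0, 0, 0, 0, 0]
  ]
}}

```text
time_s: 13.13
tcp_pos: [0.5707, -0.1074, 0.071]
ee_rot: [[-0.849, 0.528, -0.001], [0.528, 0.849, -0.001], [0.0, -0.001, -1.0]]
wrist_force: [-4.2, 0.4, 8.7]
gripper_width: 0.412
gripper_force: 29.9
```

Request:
{"api": "drive_tool", "payload": {
  "rows": [
    [65, 0, 0, -1, 0, 0, 0],
    [65, 0, 0, 0, 0, 0, 0],
    [65, 0, 0, 0, 0, 0, 0],
    [65, 0, 0, 10, 0, 0, 0],
    [65, 0, 0, 40, 0, 0, 0]
  ]
}}

```text
time_s: 13.55
tcp_pos: [0.5669, -0.1073, 0.1135]
ee_rot: [[-0.848, 0.53, -0.014], [0.53, 0.848, 0.0], [0.012, -0.007, -1.0]]
wrist_force: [-0.2, -0.7, -0.6]
gripper_width: 0.628
gripper_force: 0.0
```

Request:
{"api": "drive_tool", "payload": {
  "rows": [
    [80, 0, 0, 40, 0, 0, 0],
    [80, -9, 2.5, 10, 0, 0, 0.117],
    [80, -9, 2.5, 0, 0, 0, 0.117],
    [80, -9, 2.5, 0, 0, 0, 0.117],
    [80, -9, 2.5, 0, 0, 0, 0.117]
  ]
}}

```text
time_s: 13.97
tcp_pos: [0.535, -0.0973, 0.17]
ee_rot: [[-0.997, 0.083, 0.002], [0.083, 0.997, 0.0], [-0.002, 0.0, -1.0]]
wrist_force: [-0.3, -0.4, -0.4]
gripper_width: 0.795
gripper_force: 0.0
```

Request:
{"api": "drive_tool", "payload": {
  "rows": [
    [80, -9, 2.5, 0, 0, 0, 0.117],
    [80, -9, 2.5, 0, 0, 0, 0.117],
    [80, -9, 2.5, 0, 0, 0, 0.117],
    [80, -9, 2.5, 0, 0, 0, 0.117],
    [80, -9, 2.5, 0, 0, 0, 0.117]
  ]
}}

```text
time_s: 14.38
tcp_pos: [0.4899, -0.0848, 0.1695]
ee_rot: [[-0.877, -0.481, 0.001], [-0.481, 0.877, -0.0], [-0.001, -0.001, -1.0]]
wrist_force: [0.4, -0.3, 0.4]
gripper_width: 0.798
gripper_force: 0.0
```

Request:
{"api": "drive_tool", "payload": {
  "rows": [
    [80, -9, 2.5, 0, 0, 0, 0.117],
    [80, -9, 2.5, 0, 0, 0, 0.117],
    [80, -9, 2.5, 0, 0, 0, 0.117],
    [80, -9, 2.5, 0, 0, 0, 0.117],
    [80, -9, 2.5, 0, 0, 0, 0.117]
  ]
}}

```text
time_s: 14.8
tcp_pos: [0.4449, -0.0723, 0.1695]
ee_rot: [[-0.465, -0.885, 0.001], [-0.885, 0.465, 0.0], [-0.001, -0.001, -1.0]]
wrist_force: [0.6, -0.4, 1.0]
gripper_width: 0.8
gripper_force: 0.0
```

Request:
{"api": "drive_tool", "payload": {
  "rows": [
    [80, -9, 2.5, -20, 0, 0, 0.117],
    [80, -9, 2.5, -30, 0, 0, 0.117],
    [80, 0, 0, -20, 0, 0, 0],
    [80, 0, 0, 0, 0, 0, 0],
    [80, 0, 0, 0, 0, 0, 0]
  ]
}}

```text
time_s: 15.22
tcp_pos: [0.4272, -0.0675, 0.0991]
ee_rot: [[-0.253, -0.967, -0.001], [-0.967, 0.253, -0.001], [0.001, 0.0, -1.0]]
wrist_force: [0.6, -0.1, 0.9]
gripper_width: 0.801
gripper_force: 0.0
```

```bash
python3 lev.py side top
```

```text
tcp [427.2 -67.5  99.1] yaw -104.7 15.2167
side 483 [426.6 -63.5] -105.3 0.013
top 228 [432.5 303.9] -100.8 0.038
```

Request:
{"api": "drive_tool", "payload": {
  "rows": [
    [80, 0, 1, -30, 0, 0, 0],
    [80, 0, 0, -25, 0, 0, 0],
    [80, 0, 0, -17, 0, 0, 0],
    [80, 0, 0, 0, 0, 0, 0],
    [20, 0, 0, 0, 0, 0, 0]
  ]
}}

```text
time_s: 15.83
tcp_pos: [0.4274, -0.0664, 0.0271]
ee_rot: [[-0.253, -0.967, -0.0], [-0.967, 0.253, -0.0], [0.0, 0.0, -1.0]]
wrist_force: [0.2, -0.5, 0.5]
gripper_width: 0.774
gripper_force: 0.0
```

Request:
{"api": "drive_tool", "payload": {
  "rows": [
    [20, 0, 0, 0, 0, 0, 0],
    [20, 0, 0, 0, 0, 0, 0],
    [20, 0, 0, 0, 0, 0, 0],
    [20, 0, 0, 0, 0, 0, 0],
    [20, 0, 0, 0, 0, 0, 0]
  ]
}}

```text
time_s: 16.25
tcp_pos: [0.4273, -0.0663, 0.0274]
ee_rot: [[-0.253, -0.967, 0.001], [-0.967, 0.253, 0.0], [-0.001, -0.001, -1.0]]
wrist_force: [-0.7, 0.8, 0.3]
gripper_width: 0.432
gripper_force: 0.5
```

Request:
{"api": "drive_tool", "payload": {
  "rows": [
    [20, 0, 0, 0, 0, 0, 0],
    [20, 0, 0, 0, 0, 0, 0]
  ]
}}

```text
time_s: 16.42
tcp_pos: [0.4272, -0.0663, 0.0273]
ee_rot: [[-0.253, -0.967, 0.001], [-0.967, 0.253, 0.0], [-0.0, -0.001, -1.0]]
wrist_force: [-0.9, 1.1, 4.8]
gripper_width: 0.413
gripper_force: 3.0
```

Request:
{"api": "drive_tool", "payload": {
  "rows": [
    [20, 0, 0, 0, 0, 0, 0],
    [20, 0, 0, 20, 0, 0, 0],
    [20, 0, 0, 40, 0, 0, 0],
    [20, 0, 0, 40, 0, 0, 0],
    [20, 0, 0, 40, 0, 0, 0]
  ]
}}

```text
time_s: 16.83
tcp_pos: [0.4261, -0.0665, 0.1679]
ee_rot: [[-0.253, -0.967, -0.002], [-0.967, 0.253, -0.0], [0.001, 0.002, -1.0]]
wrist_force: [2.1, 0.2, -1.3]
gripper_width: 0.41
gripper_force: 30.0
```

Request:
{"api": "drive_tool", "payload": {
  "rows": [
    [20, 11.4, 3, 0, 0, 0, 0.1144],
    [20, 11.4, 3, 0, 0, 0, 0.1144],
    [20, 11.4, 3, 0, 0, 0, 0.1144],
    [20, 11.4, 3, 0, 0, 0, 0.1144],
    [20, 11.4, 3, 0, 0, 0, 0.1144]
  ]
}}

```text
time_s: 17.25
tcp_pos: [0.484, -0.0512, 0.1664]
ee_rot: [[0.316, -0.949, -0.001], [-0.949, -0.316, 0.0], [-0.0, 0.001, -1.0]]
wrist_force: [-0.2, -0.0, -0.8]
gripper_width: 0.409
gripper_force: 30.0
```

Request:
{"api": "drive_tool", "payload": {
  "rows": [
    [20, 11.4, 3, 0, 0, 0, 0.1144],
    [20, 11.4, 3, 0, 0, 0, 0.1144],
    [20, 11.4, 3, 0, 0, 0, 0.1144],
    [20, 11.4, 3, 0, 0, 0, 0.1144],
    [20, 11.4, 3, 0, 0, 0, 0.1144]
  ]
}}

```text
time_s: 17.67
tcp_pos: [0.541, -0.0362, 0.166]
ee_rot: [[0.779, -0.627, -0.002], [-0.627, -0.779, 0.0], [-0.001, 0.001, -1.0]]
wrist_force: [-0.4, 0.2, -0.1]
gripper_width: 0.414
gripper_force: 30.0
```

Request:
{"api": "drive_tool", "payload": {
  "rows": [
    [20, 11.4, 3, 0, 0, 0, 0.1144],
    [20, 11.4, 3, 0, 0, 0, 0.1144],
    [20, 11.4, 3, 0, 0, 0, 0.1144],
    [20, 0, 0, 0, 0, 0, 0],
    [20, 0, 0, 0, 0, 0, 0]
  ]
}}

```text
time_s: 18.08
tcp_pos: [0.5747, -0.0273, 0.1657]
ee_rot: [[0.942, -0.336, -0.002], [-0.336, -0.942, -0.0], [-0.002, 0.001, -1.0]]
wrist_force: [-0.6, -0.4, 0.1]
gripper_width: 0.411
gripper_force: 30.0
```

```bash
python3 lev.py side top
```

```text
tcp [574.7 -27.3 165.7] yaw -19.6 18.0833
side 295 [428.3  50.1] 99.6 0.01
side 228 [430.6 305.3] -100.8 0.014
top 233 [433.2 303. ] -101.7 0.021
```

Request:
{"api": "drive_tool", "payload": {
  "rows": [
    [20, 0, 0, -22, 0, 0, 0],
    [20, 0, 0, -22, 0, 0, 0],
    [20, 0, 0, -20, 0, 0, 0],
    [20, 0, 0, 0, 0, 0, 0],
    [20, 0, 0, 0, 0, 0, 0]
  ]
}}

```text
time_s: 18.7
tcp_pos: [0.5744, -0.0277, 0.1024]
ee_rot: [[0.943, -0.333, -0.002], [-0.333, -0.943, -0.001], [-0.002, 0.001, -1.0]]
wrist_force: [-0.5, 1.1, -0.6]
gripper_width: 0.411
gripper_force: 30.0
```

Request:
{"api": "drive_tool", "payload": {
  "rows": [
    [20, 0, 0, -4, 0, 0, 0],
    [20, 0, 0, -4, 0, 0, 0],
    [20, 0, 0, 0, 0, 0, 0]
  ]
}}

```text
time_s: 18.95
tcp_pos: [0.5752, -0.0273, 0.0952]
ee_rot: [[0.943, -0.333, 0.001], [-0.333, -0.943, 0.0], [0.001, -0.001, -1.0]]
wrist_force: [-0.2, 0.4, -0.3]
gripper_width: 0.412
gripper_force: 30.0
```

Request:
{"api": "drive_tool", "payload": {
  "rows": [
    [20, 0, 0, -3, 0, 0, 0],
    [20, 0, 0, 0, 0, 0, 0]
  ]
}}

```text
time_s: 19.12
tcp_pos: [0.5751, -0.0273, 0.0919]
ee_rot: [[0.943, -0.333, 0.0], [-0.333, -0.943, 0.0], [0.0, -0.0, -1.0]]
wrist_force: [-0.1, -0.6, -0.3]
gripper_width: 0.415
gripper_force: 30.0
```

Request:
{"api": "drive_tool", "payload": {
  "rows": [
    [20, 0, 0, -3, 0, 0, 0],
    [20, 0, 0, 0, 0, 0, 0]
  ]
}}

```text
time_s: 19.28
tcp_pos: [0.5749, -0.0275, 0.0886]
ee_rot: [[0.943, -0.333, -0.001], [-0.333, -0.943, -0.0], [-0.0, 0.0, -1.0]]
wrist_force: [-0.2, -0.7, -0.6]
gripper_width: 0.41
gripper_force: 30.0
```

Request:
{"api": "drive_tool", "payload": {
  "rows": [
    [20, 0, 0, -3, 0, 0, 0],
    [20, 0, 0, 0, 0, 0, 0]
  ]
}}

```text
time_s: 19.45
tcp_pos: [0.5748, -0.0275, 0.0853]
ee_rot: [[0.943, -0.333, -0.001], [-0.333, -0.943, -0.0], [-0.001, 0.0, -1.0]]
wrist_force: [0.4, -1.4, -1.0]
gripper_width: 0.41
gripper_force: 30.0
```

Slides on with no force; continue home, then fetch B (428.5, 49.5, 100°) with tool yaw −80.

Request:
{"api": "drive_tool", "payload": {
  "rows": [
    [20, 0, 0, -4, 0, 0, 0],
    [20, 0, 0, -4, 0, 0, 0],
    [20, 0, 0, -4, 0, 0, 0],
    [20, 0, 0, 0, 0, 0, 0]
  ]
}}

```text
time_s: 19.78
tcp_pos: [0.5746, -0.0274, 0.0726]
ee_rot: [[0.943, -0.333, -0.002], [-0.333, -0.943, -0.0], [-0.002, 0.001, -1.0]]
wrist_force: [-0.3, -0.9, -1.9]
gripper_width: 0.407
gripper_force: 30.0
```

Request:
{"api": "drive_tool", "payload": {
  "rows": [
    [20, 0, 0, -4, 0, 0, 0],
    [20, 0, 0, -1.5, 0, 0, 0],
    [20, 0, 0, 0, 0, 0, 0]
  ]
}}

```text
time_s: 20.03
tcp_pos: [0.5747, -0.0274, 0.0695]
ee_rot: [[0.943, -0.333, -0.001], [-0.333, -0.943, -0.001], [-0.001, 0.001, -1.0]]
wrist_force: [-6.8, -0.2, 10.1]
gripper_width: 0.409
gripper_force: 30.0
```

Request:
{"api": "drive_tool", "payload": {
  "rows": [
    [65, 0, 0, 0, 0, 0, 0],
    [65, 0, 0, 0, 0, 0, 0],
    [65, 0, 0, 0, 0, 0, 0],
    [65, 0, 0, 10, 0, 0, 0],
    [65, 0, 0, 40, 0, 0, 0]
  ]
}}

```text
time_s: 20.45
tcp_pos: [0.5711, -0.0277, 0.113]
ee_rot: [[0.942, -0.334, -0.014], [-0.334, -0.942, -0.001], [-0.013, 0.006, -1.0]]
wrist_force: [0.7, 0.4, 0.4]
gripper_width: 0.63
gripper_force: 0.0
```

Request:
{"api": "drive_tool", "payload": {
  "rows": [
    [80, 0, 0, 40, 0, 0, 0],
    [80, -16.2, 8.5, 10, 0, 0, -0.1173],
    [80, -16.2, 8.5, 0, 0, 0, -0.1173],
    [80, -16.2, 8.5, 0, 0, 0, -0.1173],
    [80, -16.2, 8.5, 0, 0, 0, -0.1173]
  ]
}}

```text
time_s: 20.87
tcp_pos: [0.5102, 0.0071, 0.1694]
ee_rot: [[0.686, -0.728, 0.002], [-0.728, -0.686, 0.001], [0.001, -0.002, -1.0]]
wrist_force: [0.1, 0.6, -0.4]
gripper_width: 0.796
gripper_force: 0.0
```

Request:
{"api": "drive_tool", "payload": {
  "rows": [
    [80, -16.2, 8.5, 0, 0, 0, -0.1173],
    [80, -16.2, 8.5, 0, 0, 0, -0.1173],
    [80, -16.2, 8.5, 0, 0, 0, -0.1173],
    [80, -16.2, 8.5, 0, 0, 0, -0.1173],
    [80, -16.2, 8.5, 0, 0, 0, -0.1173]
  ]
}}

```text
time_s: 21.28
tcp_pos: [0.429, 0.0496, 0.169]
ee_rot: [[0.169, -0.986, 0.001], [-0.986, -0.169, 0.001], [-0.0, -0.001, -1.0]]
wrist_force: [1.0, 0.2, -0.0]
gripper_width: 0.797
gripper_force: 0.0
```

Request:
{"api": "drive_tool", "payload": {
  "rows": [
    [80, 0, 0, -20, 0, 0, 0],
    [80, 0, 0, -30, 0, 0, 0],
    [80, 0, 0, -20, 0, 0, 0],
    [80, 0, 0, 0, 0, 0, 0],
    [80, 0, 0, 0, 0, 0, 0]
  ]
}}

```text
time_s: 21.7
tcp_pos: [0.4295, 0.0491, 0.0984]
ee_rot: [[0.175, -0.985, -0.001], [-0.985, -0.175, -0.001], [0.001, 0.001, -1.0]]
wrist_force: [0.0, -0.1, 0.1]
gripper_width: 0.801
gripper_force: 0.0
```

```bash
python3 lev.py side top
```

```text
tcp [429.5  49.1  98.4] yaw -79.9 21.7
side 174 [422.2 234.1] 84.2 0.199
side 291 [427.7  47.5] 99.5 0.02
```

Request:
{"api": "drive_tool", "payload": {
  "rows": [
    [80, 0, 0, -30, 0, 0, 0],
    [80, 0, 0, -25, 0, 0, 0],
    [80, 0, 0, -16, 0, 0, 0],
    [80, 0, 0, 0, 0, 0, 0],
    [20, 0, 0, 0, 0, 0, 0]
  ]
}}

```text
time_s: 22.32
tcp_pos: [0.4298, 0.0492, 0.0277]
ee_rot: [[0.175, -0.985, 0.0], [-0.985, -0.175, -0.0], [0.0, -0.0, -1.0]]
wrist_force: [0.7, 0.4, 0.3]
gripper_width: 0.774
gripper_force: 0.0
```

Request:
{"api": "drive_tool", "payload": {
  "rows": [
    [20, 0, 0, 0, 0, 0, 0],
    [20, 0, 0, 0, 0, 0, 0],
    [20, 0, 0, 0, 0, 0, 0],
    [20, 0, 0, 0, 0, 0, 0],
    [20, 0, 0, 0, 0, 0, 0]
  ]
}}

```text
time_s: 22.73
tcp_pos: [0.4297, 0.0493, 0.0279]
ee_rot: [[0.175, -0.985, 0.001], [-0.985, -0.175, 0.001], [-0.0, -0.001, -1.0]]
wrist_force: [-0.1, -0.7, 0.2]
gripper_width: 0.427
gripper_force: 0.0
```

Request:
{"api": "drive_tool", "payload": {
  "rows": [
    [20, 0, 0, 0, 0, 0, 0],
    [20, 0, 0, 0, 0, 0, 0],
    [20, 0, 0, 0, 0, 0, 0]
  ]
}}

```text
time_s: 22.98
tcp_pos: [0.4295, 0.0492, 0.0279]
ee_rot: [[0.175, -0.985, 0.001], [-0.985, -0.175, 0.0], [-0.0, -0.001, -1.0]]
wrist_force: [-2.0, -0.6, 5.1]
gripper_width: 0.409
gripper_force: 29.9
```

Request:
{"api": "drive_tool", "payload": {
  "rows": [
    [20, 0, 0, 20, 0, 0, 0],
    [20, 0, 0, 40, 0, 0, 0],
    [20, 0, 0, 40, 0, 0, 0],
    [20, 0, 0, 40, 0, 0, 0],
    [20, 0, 0, 0, 0, 0, 0]
  ]
}}

```text
time_s: 23.4
tcp_pos: [0.4339, 0.0508, 0.1747]
ee_rot: [[0.177, -0.984, 0.016], [-0.984, -0.177, 0.005], [-0.003, -0.016, -1.0]]
wrist_force: [0.9, 1.3, -0.3]
gripper_width: 0.412
gripper_force: 29.9
```

Request:
{"api": "drive_tool", "payload": {
  "rows": [
    [20, 12.4, 0.25, 0, 0, 0, -0.115],
    [20, 12.4, 0.25, 0, 0, 0, -0.115],
    [20, 12.4, 0.25, 0, 0, 0, -0.115],
    [20, 12.4, 0.25, 0, 0, 0, -0.115],
    [20, 12.4, 0.25, 0, 0, 0, -0.115]
  ]
}}

```text
time_s: 23.82
tcp_pos: [0.4915, 0.0503, 0.1667]
ee_rot: [[-0.394, -0.919, -0.001], [-0.919, 0.394, -0.0], [0.0, 0.001, -1.0]]
wrist_force: [0.4, 1.4, -0.2]
gripper_width: 0.413
gripper_force: 29.9
```

Request:
{"api": "drive_tool", "payload": {
  "rows": [
    [20, 12.4, 0.25, 0, 0, 0, -0.115],
    [20, 12.4, 0.25, 0, 0, 0, -0.115],
    [20, 12.4, 0.25, 0, 0, 0, -0.115],
    [20, 12.4, 0.25, 0, 0, 0, -0.115],
    [20, 12.4, 0.25, 0, 0, 0, -0.115]
  ]
}}

```text
time_s: 24.23
tcp_pos: [0.5535, 0.0515, 0.1664]
ee_rot: [[-0.831, -0.557, -0.001], [-0.557, 0.831, -0.0], [0.001, 0.001, -1.0]]
wrist_force: [-0.2, 1.1, -0.4]
gripper_width: 0.412
gripper_force: 29.9
```

Request:
{"api": "drive_tool", "payload": {
  "rows": [
    [20, 12.4, 0.25, 0, 0, 0, -0.115],
    [20, 12.4, 0.25, 0, 0, 0, -0.115],
    [20, 0, 0, 0, 0, 0, 0],
    [20, 0, 0, 0, 0, 0, 0]
  ]
}}

```text
time_s: 24.57
tcp_pos: [0.5778, 0.052, 0.1662]
ee_rot: [[-0.933, -0.36, -0.002], [-0.36, 0.933, -0.0], [0.002, 0.0, -1.0]]
wrist_force: [-0.5, -0.3, -1.1]
gripper_width: 0.415
gripper_force: 29.9
```

```bash
python3 lev.py side top
```

```text
tcp [577.8  52.  166.2] yaw -158.9 24.5667
side 234 [430.6 303.5] -100.4 0.013
```

Request:
{"api": "drive_tool", "payload": {
  "rows": [
    [20, 0, 0, -22, 0, 0, 0],
    [20, 0, 0, -22, 0, 0, 0],
    [20, 0, 0, -20, 0, 0, 0],
    [20, 0, 0, 0, 0, 0, 0],
    [20, 0, 0, 0, 0, 0, 0]
  ]
}}

```text
time_s: 25.18
tcp_pos: [0.5774, 0.0519, 0.1029]
ee_rot: [[-0.933, -0.359, -0.002], [-0.359, 0.933, -0.001], [0.002, -0.0, -1.0]]
wrist_force: [1.0, 0.1, 1.0]
gripper_width: 0.412
gripper_force: 29.9
```

Request:
{"api": "drive_tool", "payload": {
  "rows": [
    [20, 0, 0, -4, 0, 0, 0],
    [20, 0, 0, -4, 0, 0, 0],
    [20, 0, 0, 0, 0, 0, 0]
  ]
}}

```text
time_s: 25.43
tcp_pos: [0.5782, 0.0523, 0.0957]
ee_rot: [[-0.934, -0.358, 0.001], [-0.358, 0.934, 0.0], [-0.001, 0.0, -1.0]]
wrist_force: [-0.2, -0.2, -1.5]
gripper_width: 0.412
gripper_force: 29.9
```

Request:
{"api": "drive_tool", "payload": {
  "rows": [
    [20, 0, 0, -3, 0, 0, 0],
    [20, 0, 0, 0, 0, 0, 0]
  ]
}}

```text
time_s: 25.6
tcp_pos: [0.5781, 0.0521, 0.0923]
ee_rot: [[-0.934, -0.358, 0.0], [-0.358, 0.934, 0.0], [-0.0, 0.0, -1.0]]
wrist_force: [-0.2, -0.0, -0.3]
gripper_width: 0.411
gripper_force: 29.9
```

Request:
{"api": "drive_tool", "payload": {
  "rows": [
    [20, 0, 0, -3, 0, 0, 0],
    [20, 0, 0, 0, 0, 0, 0]
  ]
}}

```text
time_s: 25.77
tcp_pos: [0.5779, 0.0521, 0.089]
ee_rot: [[-0.934, -0.358, -0.001], [-0.358, 0.934, -0.0], [0.001, 0.0, -1.0]]
wrist_force: [0.1, 0.4, -1.5]
gripper_width: 0.412
gripper_force: 29.9
```

Request:
{"api": "drive_tool", "payload": {
  "rows": [
    [20, 0, 0, -3, 0, 0, 0],
    [20, 0, 0, 0, 0, 0, 0]
  ]
}}

```text
time_s: 25.93
tcp_pos: [0.5778, 0.052, 0.0858]
ee_rot: [[-0.934, -0.358, -0.001], [-0.358, 0.934, -0.0], [0.001, 0.0, -1.0]]
wrist_force: [0.4, 0.4, -2.0]
gripper_width: 0.415
gripper_force: 29.9
```

Request:
{"api": "drive_tool", "payload": {
  "rows": [
    [20, 0, 0, -4, 0, 0, 0],
    [20, 0, 0, -4, 0, 0, 0],
    [20, 0, 0, -4, 0, 0, 0],
    [20, 0, 0, 0, 0, 0, 0]
  ]
}}

```text
time_s: 26.27
tcp_pos: [0.5775, 0.0519, 0.0731]
ee_rot: [[-0.934, -0.358, -0.002], [-0.358, 0.934, -0.001], [0.002, 0.0, -1.0]]
wrist_force: [-0.5, -0.2, -1.4]
gripper_width: 0.412
gripper_force: 29.9
```

Request:
{"api": "drive_tool", "payload": {
  "rows": [
    [20, 0, 0, -4, 0, 0, 0],
    [20, 0, 0, -1.5, 0, 0, 0],
    [20, 0, 0, 0, 0, 0, 0]
  ]
}}

```text
time_s: 26.52
tcp_pos: [0.5784, 0.0522, 0.0698]
ee_rot: [[-0.933, -0.359, 0.001], [-0.359, 0.933, -0.0], [-0.0, -0.0, -1.0]]
wrist_force: [-2.2, 0.5, 4.0]
gripper_width: 0.412
gripper_force: 29.9
```

Request:
{"api": "drive_tool", "payload": {
  "rows": [
    [65, 0, 0, 0, 0, 0, 0],
    [65, 0, 0, 0, 0, 0, 0],
    [65, 0, 0, 0, 0, 0, 0],
    [65, 0, 0, 10, 0, 0, 0],
    [65, 0, 0, 40, 0, 0, 0]
  ]
}}

```text
time_s: 26.93
tcp_pos: [0.5739, 0.0511, 0.1135]
ee_rot: [[-0.934, -0.357, -0.014], [-0.357, 0.934, -0.003], [0.014, 0.002, -1.0]]
wrist_force: [-0.0, 0.2, -0.5]
gripper_width: 0.631
gripper_force: 0.0
```

Request:
{"api": "drive_tool", "payload": {
  "rows": [
    [80, 0, 0, 40, 0, 0, 0],
    [80, -16.2, 28, 10, 0, 0, 0.1125],
    [80, -16.2, 28, 0, 0, 0, 0.1125],
    [80, -16.2, 28, 0, 0, 0, 0.1125],
    [80, -16.2, 28, 0, 0, 0, 0.1125]
  ]
}}

```text
time_s: 27.35
tcp_pos: [0.5128, 0.1651, 0.1701]
ee_rot: [[-0.682, -0.732, 0.002], [-0.732, 0.682, 0.001], [-0.002, -0.0, -1.0]]
wrist_force: [-0.3, 0.1, 0.0]
gripper_width: 0.796
gripper_force: 0.0
```

Request:
{"api": "drive_tool", "payload": {
  "rows": [
    [80, -16.2, 28, 0, 0, 0, 0.1125],
    [80, -16.2, 28, 0, 0, 0, 0.1125],
    [80, -16.2, 28, 0, 0, 0, 0.1125],
    [80, -16.2, 28, 0, 0, 0, 0.1125],
    [80, -16.2, 28, 0, 0, 0, 0.1125]
  ]
}}

```text
time_s: 27.77
tcp_pos: [0.4314, 0.3054, 0.1697]
ee_rot: [[-0.185, -0.983, 0.001], [-0.983, 0.185, 0.001], [-0.001, -0.001, -1.0]]
wrist_force: [0.4, 0.7, 0.0]
gripper_width: 0.8
gripper_force: 0.0
```

Request:
{"api": "drive_tool", "payload": {
  "rows": [
    [80, 0, 0, -20, 0, 0, 0],
    [80, 0, 0, -30, 0, 0, 0],
    [80, 0, 0, -20, 0, 0, 0],
    [80, 0, 0, 0, 0, 0, 0],
    [80, 0, 0, 0, 0, 0, 0]
  ]
}}

```text
time_s: 28.18
tcp_pos: [0.4323, 0.3039, 0.0988]
ee_rot: [[-0.19, -0.982, -0.001], [-0.982, 0.19, -0.002], [0.002, 0.0, -1.0]]
wrist_force: [-0.1, 0.1, 0.6]
gripper_width: 0.799
gripper_force: 0.0
```

```bash
python3 lev.py side top; python3 - <<'E'
from h import *
c=capture('side')
cv2.imwrite('pics/s4.png',cv2.resize(c['frame'][150:290,220:420,::-1],None,fx=4,fy=4,interpolation=cv2.INTER_CUBIC))
E
```

```text
tcp [432.3 303.9  98.8] yaw -101.0 28.1833
side 215 [430.  305.5] -100.4 0.037
top 157 [657.4 -53.4] 162.5 0.373
top 155 [428.9 282.5] -101.8 0.357
```

View pics/s4.png

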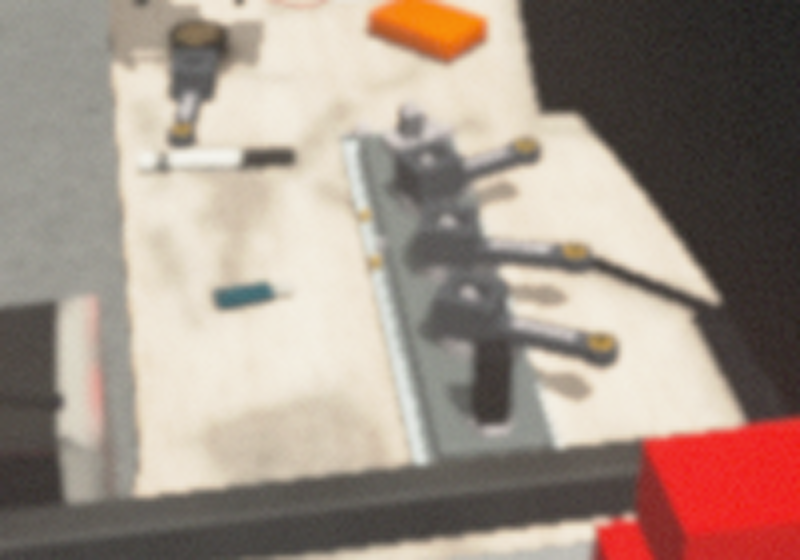

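```bash
python3 - <<'E'
from h import *
c=capture('side');W=cloud(c)
v,u=150+int(38/4),220+int(197/4)
print(W[v-5:v+4:2,u-6:u+7:3].round(3).tolist())
E
```

```text
[[[0.423, 0.445, 0.001], [0.434, 0.444, -0.0], [0.444, 0.442, 0.0], [0.455, 0.44, 0.0], [0.466, 0.444, -0.003]], [[0.421, 0.397, 0.016], [0.431, 0.394, 0.017], [0.442, 0.392, 0.017], [0.452, 0.386, 0.019], [0.462, 0.386, 0.018]], [[0.42, 0.375, 0.019], [0.431, 0.39, 0.011], [0.441, 0.393, 0.008], [0.451, 0.389, 0.01], [0.461, 0.371, 0.018]], [[0.419, 0.361, 0.019], [0.429, 0.36, 0.019], [0.439, 0.357, 0.019], [0.449, 0.36, 0.017], [0.46, 0.362, 0.015]], [[0.419, 0.36, 0.012], [0.427, 0.322, 0.031], [0.438, 0.345, 0.018], [0.449, 0.352, 0.013], [0.459, 0.356, 0.01]]]
```

Low (19 mm), no problem. Grasp A.

Request:
{"api": "drive_tool", "payload": {
  "rows": [
    [80, 0, 0, -30, 0, 0, 0],
    [80, 0, 0, -25, 0, 0, 0],
    [80, 0, 0, -16, 0, 0, 0],
    [80, 0, 0, 0, 0, 0, 0],
    [20, 0, 0, 0, 0, 0, 0]
  ]
}}

```text
time_s: 28.9
tcp_pos: [0.4325, 0.3041, 0.0279]
ee_rot: [[-0.191, -0.982, -0.0], [-0.982, 0.191, -0.001], [0.001, 0.0, -1.0]]
wrist_force: [-0.9, 0.3, -0.1]
gripper_width: 0.771
gripper_force: 0.0
```

Request:
{"api": "drive_tool", "payload": {
  "rows": [
    [20, 0, 0, 0, 0, 0, 0],
    [20, 0, 0, 0, 0, 0, 0],
    [20, 0, 0, 0, 0, 0, 0],
    [20, 0, 0, 0, 0, 0, 0],
    [20, 0, 0, 0, 0, 0, 0]
  ]
}}

```text
time_s: 29.32
tcp_pos: [0.4325, 0.3044, 0.0285]
ee_rot: [[-0.191, -0.982, 0.001], [-0.982, 0.191, 0.001], [-0.001, -0.001, -1.0]]
wrist_force: [-1.0, 0.4, 1.8]
gripper_width: 0.434
gripper_force: 1.0
```

Request:
{"api": "drive_tool", "payload": {
  "rows": [
    [20, 0, 0, 0, 0, 0, 0],
    [20, 0, 0, 0, 0, 0, 0],
    [20, 0, 0, 0, 0, 0, 0]
  ]
}}

```text
time_s: 29.57
tcp_pos: [0.4325, 0.3044, 0.0284]
ee_rot: [[-0.191, -0.982, 0.0], [-0.982, 0.191, 0.0], [-0.001, -0.0, -1.0]]
wrist_force: [-1.1, -0.1, 6.4]
gripper_width: 0.409
gripper_force: 30.0
```

Request:
{"api": "drive_tool", "payload": {
  "rows": [
    [20, 0, 0, 20, 0, 0, 0],
    [20, 0, 0, 40, 0, 0, 0],
    [20, 0, 0, 40, 0, 0, 0],
    [20, 0, 0, 40, 0, 0, 0],
    [20, 0, 0, 0, 0, 0, 0]
  ]
}}

```text
time_s: 29.98
tcp_pos: [0.4359, 0.3074, 0.176]
ee_rot: [[-0.189, -0.982, 0.012], [-0.982, 0.189, 0.011], [-0.013, -0.01, -1.0]]
wrist_force: [0.9, 1.3, 0.2]
gripper_width: 0.409
gripper_force: 30.0
```

Request:
{"api": "drive_tool", "payload": {
  "rows": [
    [20, 8.2, -9.6, 0, 0, 0, 0.1144],
    [20, 8.2, -9.6, 0, 0, 0, 0.1144],
    [20, 8.2, -9.6, 0, 0, 0, 0.1144],
    [20, 8.2, -9.6, 0, 0, 0, 0.1144],
    [20, 8.2, -9.6, 0, 0, 0, 0.1144]
  ]
}}

```text
time_s: 30.4
tcp_pos: [0.4733, 0.2554, 0.167]
ee_rot: [[0.376, -0.927, -0.001], [-0.927, -0.376, -0.001], [0.0, 0.001, -1.0]]
wrist_force: [0.3, 1.3, -1.6]
gripper_width: 0.407
gripper_force: 30.0
```

Request:
{"api": "drive_tool", "payload": {
  "rows": [
    [20, 8.2, -9.6, 0, 0, 0, 0.1144],
    [20, 8.2, -9.6, 0, 0, 0, 0.1144],
    [20, 8.2, -9.6, 0, 0, 0, 0.1144],
    [20, 8.2, -9.6, 0, 0, 0, 0.1144],
    [20, 8.2, -9.6, 0, 0, 0, 0.1144]
  ]
}}

```text
time_s: 30.82
tcp_pos: [0.5143, 0.2074, 0.1668]
ee_rot: [[0.818, -0.576, -0.001], [-0.576, -0.818, -0.001], [-0.001, 0.001, -1.0]]
wrist_force: [0.2, 0.2, -0.5]
gripper_width: 0.411
gripper_force: 30.0
```

Request:
{"api": "drive_tool", "payload": {
  "rows": [
    [20, 8.2, -9.6, 0, 0, 0, 0.1144],
    [20, 8.2, -9.6, 0, 0, 0, 0.1144],
    [20, 8.2, -9.6, 0, 0, 0, 0.1144],
    [20, 8.2, -9.6, 0, 0, 0, 0.1144],
    [20, 8.2, -9.6, 0, 0, 0, 0.1144]
  ]
}}

```text
time_s: 31.23
tcp_pos: [0.5552, 0.1594, 0.1667]
ee_rot: [[0.999, -0.041, -0.002], [-0.041, -0.999, -0.001], [-0.002, 0.001, -1.0]]
wrist_force: [-0.2, 1.3, -1.2]
gripper_width: 0.409
gripper_force: 30.0
```

Request:
{"api": "drive_tool", "payload": {
  "rows": [
    [20, 8.2, -9.6, 0, 0, 0, 0.1144],
    [20, 8.2, -9.6, 0, 0, 0, 0.1144],
    [20, 8.2, -9.6, 0, 0, 0, 0.1144],
    [20, 0, 0, 0, 0, 0, 0],
    [20, 0, 0, 0, 0, 0, 0]
  ]
}}

```text
time_s: 31.65
tcp_pos: [0.5796, 0.1308, 0.1667]
ee_rot: [[0.957, 0.289, -0.002], [0.289, -0.957, -0.0], [-0.002, -0.0, -1.0]]
wrist_force: [-0.1, -0.3, -1.2]
gripper_width: 0.411
gripper_force: 30.0
```

Request:
{"api": "drive_tool", "payload": {
  "rows": [
    [20, 0.7, 0.7, -22, 0, 0, 0],
    [20, 0, 0, -22, 0, 0, 0],
    [20, 0, 0, -20, 0, 0, 0],
    [20, 0, 0, 0, 0, 0, 0],
    [20, 0, 0, 0, 0, 0, 0]
  ]
}}

```text
time_s: 32.07
tcp_pos: [0.5797, 0.1321, 0.1029]
ee_rot: [[0.957, 0.292, -0.003], [0.292, -0.957, -0.002], [-0.003, 0.001, -1.0]]
wrist_force: [1.0, -1.0, -0.6]
gripper_width: 0.413
gripper_force: 30.0
```

Request:
{"api": "drive_tool", "payload": {
  "rows": [
    [20, 0, 0, -4, 0, 0, 0],
    [20, 0, 0, -4, 0, 0, 0],
    [20, 0, 0, 0, 0, 0, 0]
  ]
}}

```text
time_s: 32.32
tcp_pos: [0.5807, 0.1323, 0.0961]
ee_rot: [[0.956, 0.292, 0.001], [0.292, -0.956, 0.0], [0.001, -0.0, -1.0]]
wrist_force: [-0.3, -0.6, -1.7]
gripper_width: 0.407
gripper_force: 30.0
```

Request:
{"api": "drive_tool", "payload": {
  "rows": [
    [20, 0, 0, -3, 0, 0, 0],
    [20, 0, 0, 0, 0, 0, 0]
  ]
}}

```text
time_s: 32.48
tcp_pos: [0.5805, 0.132, 0.0931]
ee_rot: [[0.956, 0.292, -0.0], [0.292, -0.956, 0.0], [-0.0, -0.0, -1.0]]
wrist_force: [-0.8, 0.0, -0.5]
gripper_width: 0.413
gripper_force: 30.0
```

Request:
{"api": "drive_tool", "payload": {
  "rows": [
    [20, 0, 0, -3, 0, 0, 0],
    [20, 0, 0, 0, 0, 0, 0]
  ]
}}

```text
time_s: 32.65
tcp_pos: [0.5807, 0.132, 0.0917]
ee_rot: [[0.956, 0.293, 0.0], [0.293, -0.956, -0.001], [0.0, 0.001, -1.0]]
wrist_force: [-3.6, -0.5, 9.2]
gripper_width: 0.411
gripper_force: 30.0
```

Request:
{"api": "drive_tool", "payload": {
  "rows": [
    [20, 0, 0, -3, 0, 0, 0],
    [20, 0, 0, 0, 0, 0, 0]
  ]
}}

```text
time_s: 32.82
tcp_pos: [0.5817, 0.1323, 0.0906]
ee_rot: [[0.956, 0.294, 0.003], [0.294, -0.956, -0.0], [0.003, 0.001, -1.0]]
wrist_force: [-4.7, -0.3, 14.1]
gripper_width: 0.411
gripper_force: 30.0
```

Request:
{"api": "drive_tool", "payload": {
  "rows": [
    [20, 0, 0, 2, 0, 0, 0],
    [20, 0, 0, 0, 0, 0, 0.04],
    [20, 0, 0, 0, 0, 0, 0.04],
    [20, 0, 0, 0, 0, 0, 0]
  ]
}}

```text
time_s: 33.15
tcp_pos: [0.5812, 0.1327, 0.0909]
ee_rot: [[0.929, 0.369, 0.002], [0.369, -0.929, 0.001], [0.003, -0.0, -1.0]]
wrist_force: [-3.2, 1.3, 8.4]
gripper_width: 0.409
gripper_force: 30.0
```

Request:
{"api": "drive_tool", "payload": {
  "rows": [
    [20, 0, 0, -2, 0, 0, 0],
    [20, 0, 0, 0, 0, 0, 0]
  ]
}}

```text
time_s: 33.32
tcp_pos: [0.5815, 0.1327, 0.0905]
ee_rot: [[0.93, 0.369, 0.003], [0.369, -0.93, 0.001], [0.003, 0.001, -1.0]]
wrist_force: [-5.5, 1.4, 16.5]
gripper_width: 0.406
gripper_force: 30.0
```

Request:
{"api": "drive_tool", "payload": {
  "rows": [
    [20, 0, 0, 0, 0, 0, -0.04],
    [20, 0, 0, 0, 0, 0, -0.04],
    [20, 0, 0, 0, 0, 0, 0]
  ]
}}

```text
time_s: 33.57
tcp_pos: [0.5817, 0.1323, 0.0906]
ee_rot: [[0.956, 0.292, 0.004], [0.292, -0.956, 0.0], [0.003, 0.001, -1.0]]
wrist_force: [-5.6, 0.1, 16.3]
gripper_width: 0.413
gripper_force: 30.0
```

Request:
{"api": "drive_tool", "payload": {
  "rows": [
    [20, 0, 0, 0, 0, 0, -0.03],
    [20, 0, 0, 0, 0, 0, 0]
  ]
}}

```text
time_s: 33.73
tcp_pos: [0.5818, 0.1321, 0.0906]
ee_rot: [[0.965, 0.264, 0.004], [0.264, -0.965, 0.0], [0.003, 0.001, -1.0]]
wrist_force: [-5.0, 0.2, 15.5]
gripper_width: 0.414
gripper_force: 30.0
```

Request:
{"api": "drive_tool", "payload": {
  "rows": [
    [20, 0, 0, 0, 0, 0, -0.03],
    [20, 0, 0, 0, 0, 0, 0]
  ]
}}

```text
time_s: 33.9
tcp_pos: [0.5818, 0.132, 0.0906]
ee_rot: [[0.972, 0.235, 0.003], [0.235, -0.972, -0.0], [0.003, 0.001, -1.0]]
wrist_force: [-3.6, -2.3, 14.9]
gripper_width: 0.41
gripper_force: 30.0
```

Request:
{"api": "drive_tool", "payload": {
  "rows": [
    [20, 0, 0, 0, 0, 0, -0.03],
    [20, 0, 0, 0, 0, 0, 0]
  ]
}}

```text
time_s: 34.07
tcp_pos: [0.5818, 0.1318, 0.0906]
ee_rot: [[0.979, 0.205, 0.003], [0.205, -0.979, -0.0], [0.003, 0.001, -1.0]]
wrist_force: [-4.3, -1.8, 15.1]
gripper_width: 0.411
gripper_force: 30.0
```

```bash
python3 - <<'E'
from h import *
for n,fn,ox,oy in(('top','t2',240,150),('side','s2',280,165)):
    c=capture(n);im=cv2.imread(f'pics/{fn}.png').mean(-1).astype(np.float32)
    for i,(x,y) in enumerate([(572.3,-107.7),(575.1,-27.8),(577.9,52.2),(580.7,132.1)]):
        A=np.arange(-60,61,5);o=[]
        for a in A:
            v=[]
            for r in(23,26,29,32):
                u=pix(c,[(x+r*np.cos(np.radians(a)))*mm,(y+r*np.sin(np.radians(a)))*mm,.042])
                q=((np.array(u)-[ox,oy]+.5)*5-.5).astype(np.float32)
                v.append(cv2.getRectSubPix(im,(1,1),(float(q[0]),float(q[1])))[0,0])
            o.append(int(np.mean(v)))
        w=np.clip(np.array(o)-np.median(o),0,None)
        print(n,i,o)
E
```

```text
top 0 [120, 121, 127, 145, 169, 183, 178, 158, 137, 127, 129, 133, 136, 135, 132, 131, 129, 125, 121, 119, 118, 119, 119, 119, 118]
top 1 [119, 120, 121, 119, 122, 128, 141, 164, 181, 186, 175, 154, 138, 131, 132, 132, 129, 126, 123, 121, 120, 120, 119, 119, 117]
top 2 [119, 120, 121, 121, 120, 121, 121, 126, 132, 135, 138, 141, 147, 161, 175, 185, 183, 160, 126, 107, 107, 113, 117, 117, 118]
top 3 [120, 120, 119, 120, 121, 120, 123, 129, 133, 137, 141, 146, 153, 167, 181, 186, 170, 141, 115, 107, 110, 111, 112, 114, 117]
side 0 [72, 77, 92, 120, 150, 174, 185, 185, 181, 177, 176, 175, 174, 173, 171, 167, 163, 157, 151, 148, 148, 149, 156, 168, 183]
side 1 [148, 149, 152, 156, 161, 170, 181, 192, 201, 204, 204, 199, 192, 184, 177, 170, 164, 158, 154, 151, 149, 152, 158, 167, 174]
side 2 [152, 149, 148, 148, 149, 152, 157, 162, 169, 174, 177, 179, 184, 190, 197, 201, 202, 195, 182, 168, 158, 152, 146, 141, 139]
side 3 [151, 148, 148, 148, 149, 152, 157, 163, 169, 176, 179, 183, 189, 195, 203, 210, 214, 215, 214, 213, 210, 207, 199, 181, 159]
```

Request:
{"api": "drive_tool", "payload": {
  "rows": [
    [20, 0, 0, 1, 0, 0, 0.045],
    [20, 0, 0, 0, 0, 0, 0.045],
    [20, 0, 0, 0, 0, 0, 0]
  ]
}}

```text
time_s: 34.42
tcp_pos: [0.5816, 0.1323, 0.0908]
ee_rot: [[0.956, 0.294, 0.003], [0.294, -0.956, 0.001], [0.003, 0.0, -1.0]]
wrist_force: [-3.5, -0.8, 11.6]
gripper_width: 0.411
gripper_force: 30.0
```

Request:
{"api": "drive_tool", "payload": {
  "rows": [
    [20, -1, -0.3, 0, 0, 0, 0],
    [20, 0, 0, 0, 0, 0, 0]
  ]
}}

```text
time_s: 34.58
tcp_pos: [0.5814, 0.1323, 0.0908]
ee_rot: [[0.956, 0.293, 0.005], [0.293, -0.956, 0.001], [0.005, 0.0, -1.0]]
wrist_force: [-2.2, 0.6, 9.5]
gripper_width: 0.407
gripper_force: 30.0
```

Request:
{"api": "drive_tool", "payload": {
  "rows": [
    [20, -1, -0.3, 0, 0, 0, 0],
    [20, 0, 0, 0, 0, 0, 0]
  ]
}}

```text
time_s: 34.75
tcp_pos: [0.5812, 0.1323, 0.0909]
ee_rot: [[0.956, 0.293, 0.007], [0.293, -0.956, 0.002], [0.007, 0.0, -1.0]]
wrist_force: [0.1, 0.2, 8.1]
gripper_width: 0.409
gripper_force: 30.0
```

Request:
{"api": "drive_tool", "payload": {
  "rows": [
    [20, -1, -0.3, 0, 0, 0, 0],
    [20, 0, 0, 0, 0, 0, 0]
  ]
}}

```text
time_s: 34.92
tcp_pos: [0.581, 0.1323, 0.0909]
ee_rot: [[0.956, 0.294, 0.009], [0.294, -0.956, 0.003], [0.009, 0.0, -1.0]]
wrist_force: [2.2, -0.5, 6.4]
gripper_width: 0.408
gripper_force: 30.0
```

Request:
{"api": "drive_tool", "payload": {
  "rows": [
    [20, 1, 0.3, 0, 0, 0, 0],
    [20, 0, 0, 0, 0, 0, 0]
  ]
}}

```text
time_s: 35.08
tcp_pos: [0.5812, 0.1323, 0.0909]
ee_rot: [[0.956, 0.293, 0.007], [0.293, -0.956, 0.002], [0.007, 0.0, -1.0]]
wrist_force: [-0.5, 0.2, 9.0]
gripper_width: 0.414
gripper_force: 30.0
```

Request:
{"api": "drive_tool", "payload": {
  "rows": [
    [20, -0.3, 1, 0, 0, 0, 0],
    [20, 0, 0, 0, 0, 0, 0]
  ]
}}

```text
time_s: 35.25
tcp_pos: [0.5811, 0.1327, 0.0909]
ee_rot: [[0.956, 0.294, 0.007], [0.294, -0.956, 0.001], [0.007, 0.001, -1.0]]
wrist_force: [1.4, -2.5, 8.4]
gripper_width: 0.414
gripper_force: 30.0
```

Request:
{"api": "drive_tool", "payload": {
  "rows": [
    [20, -0.3, 1, 0, 0, 0, 0],
    [20, 0, 0, 0, 0, 0, 0]
  ]
}}

```text
time_s: 35.42
tcp_pos: [0.581, 0.1332, 0.0909]
ee_rot: [[0.956, 0.294, 0.007], [0.294, -0.956, -0.0], [0.007, 0.002, -1.0]]
wrist_force: [1.9, -3.7, 7.9]
gripper_width: 0.411
gripper_force: 30.0
```

Request:
{"api": "drive_tool", "payload": {
  "rows": [
    [20, 0.6, -2, 0, 0, 0, 0],
    [20, 0, 0, 0, 0, 0, 0]
  ]
}}

```text
time_s: 35.58
tcp_pos: [0.5812, 0.1321, 0.0909]
ee_rot: [[0.956, 0.293, 0.007], [0.293, -0.956, 0.002], [0.007, 0.0, -1.0]]
wrist_force: [-1.0, 0.1, 8.8]
gripper_width: 0.409
gripper_force: 30.0
```

Request:
{"api": "drive_tool", "payload": {
  "rows": [
    [20, 0.3, -1, 0, 0, 0, 0],
    [20, 0, 0, 0, 0, 0, 0]
  ]
}}

```text
time_s: 35.75
tcp_pos: [0.5813, 0.1318, 0.0909]
ee_rot: [[0.956, 0.293, 0.007], [0.293, -0.956, 0.003], [0.007, -0.001, -1.0]]
wrist_force: [-1.4, 2.9, 8.9]
gripper_width: 0.415
gripper_force: 30.0
```

Request:
{"api": "drive_tool", "payload": {
  "rows": [
    [20, 0.3, -1, 0, 0, 0, 0],
    [20, 0, 0, 0, 0, 0, 0]
  ]
}}

```text
time_s: 35.92
tcp_pos: [0.5814, 0.1314, 0.0909]
ee_rot: [[0.956, 0.293, 0.007], [0.293, -0.956, 0.004], [0.007, -0.002, -1.0]]
wrist_force: [-3.1, 4.3, 9.4]
gripper_width: 0.411
gripper_force: 30.0
```

Request:
{"api": "drive_tool", "payload": {
  "rows": [
    [20, 0, 0, 4, 0, 0, 0],
    [20, 0, 2.2, 0, 0, 0, -0.03],
    [20, 0, 0, 0, 0, 0, 0]
  ]
}}

```text
time_s: 36.17
tcp_pos: [0.5794, 0.1319, 0.0921]
ee_rot: [[0.965, 0.263, 0.001], [0.263, -0.965, 0.0], [0.001, -0.0, -1.0]]
wrist_force: [-0.3, 0.8, -1.7]
gripper_width: 0.409
gripper_force: 30.0
```

Request:
{"api": "drive_tool", "payload": {
  "rows": [
    [20, 0, 0, -3, 0, 0, 0],
    [20, 0, 0, 0, 0, 0, 0]
  ]
}}

```text
time_s: 36.33
tcp_pos: [0.5787, 0.1312, 0.0879]
ee_rot: [[0.965, 0.263, -0.002], [0.263, -0.965, -0.001], [-0.002, 0.0, -1.0]]
wrist_force: [-0.9, -0.3, -0.5]
gripper_width: 0.408
gripper_force: 30.0
```

Request:
{"api": "drive_tool", "payload": {
  "rows": [
    [20, 0, 0, -3, 0, 0, 0],
    [20, 0, 0, 0, 0, 0, 0]
  ]
}}

```text
time_s: 36.5
tcp_pos: [0.5787, 0.1313, 0.0848]
ee_rot: [[0.965, 0.263, -0.002], [0.263, -0.965, -0.001], [-0.002, 0.0, -1.0]]
wrist_force: [0.4, 0.5, -1.9]
gripper_width: 0.413
gripper_force: 30.0
```

Request:
{"api": "drive_tool", "payload": {
  "rows": [
    [20, 0, 0, -4, 0, 0, 0],
    [20, 0, 0, -4, 0, 0, 0],
    [20, 0, 0, -4, 0, 0, 0],
    [20, 0, 0, 0, 0, 0, 0]
  ]
}}

```text
time_s: 36.83
tcp_pos: [0.5785, 0.1313, 0.0726]
ee_rot: [[0.965, 0.263, -0.002], [0.263, -0.965, -0.001], [-0.002, 0.0, -1.0]]
wrist_force: [-0.4, -1.0, -1.7]
gripper_width: 0.41
gripper_force: 30.0
```

Request:
{"api": "drive_tool", "payload": {
  "rows": [
    [20, 0, 0, -2.5, 0, 0, 0],
    [20, 0, 0, 0, 0, 0, 0]
  ]
}}

```text
time_s: 37.0
tcp_pos: [0.5794, 0.1316, 0.0714]
ee_rot: [[0.965, 0.264, 0.0], [0.264, -0.965, -0.0], [0.0, 0.0, -1.0]]
wrist_force: [-0.1, 0.2, -0.5]
gripper_width: 0.412
gripper_force: 30.0
```

Request:
{"api": "drive_tool", "payload": {
  "rows": [
    [20, 0, 0, -2, 0, 0, 0],
    [20, 0, 0, 0, 0, 0, 0]
  ]
}}

```text
time_s: 37.17
tcp_pos: [0.5795, 0.1317, 0.0709]
ee_rot: [[0.964, 0.264, 0.001], [0.264, -0.965, -0.0], [0.001, 0.0, -1.0]]
wrist_force: [-2.4, -0.2, 6.6]
gripper_width: 0.409
gripper_force: 30.0
```

Request:
{"api": "drive_tool", "payload": {
  "rows": [
    [20, 0, 0, -1.5, 0, 0, 0],
    [20, 0, 0, 0, 0, 0, 0],
    [65, 0, 0, 1.5, 0, 0, 0],
    [65, 0, 0, 0, 0, 0, 0],
    [65, 0, 0, 0, 0, 0, 0]
  ]
}}

```text
time_s: 37.58
tcp_pos: [0.5795, 0.1318, 0.0695]
ee_rot: [[0.965, 0.263, 0.001], [0.263, -0.965, 0.0], [0.001, -0.0, -1.0]]
wrist_force: [-0.3, 0.5, -0.2]
gripper_width: 0.556
gripper_force: 0.0
```

Request:
{"api": "drive_tool", "payload": {
  "rows": [
    [65, 0, 0, 10, 0, 0, 0],
    [65, 0, 0, 40, 0, 0, 0],
    [65, 0, 0, 40, 0, 0, 0],
    [50, -30, -10, 10, 0, 0, -0.1],
    [50, -40, 0, 0, 0, 0, -0.1]
  ]
}}

```text
time_s: 38.0
tcp_pos: [0.513, 0.1224, 0.1736]
ee_rot: [[0.998, 0.06, 0.01], [0.06, -0.998, 0.004], [0.01, -0.003, -1.0]]
wrist_force: [-0.7, 1.2, -0.7]
gripper_width: 0.569
gripper_force: 0.0
```

Request:
{"api": "drive_tool", "payload": {
  "rows": [
    [50, -40, 0, 0, 0, 0, -0.1],
    [50, -40, 0, 0, 0, 0, 0],
    [50, -10, -40, 0, 0, 0, 0],
    [50, 0, -40, 0, 0, 0, 0],
    [50, 0, 0, 0, 0, 0, 0]
  ]
}}

```text
time_s: 38.42
tcp_pos: [0.4169, 0.0381, 0.1699]
ee_rot: [[0.999, -0.036, -0.001], [-0.036, -0.999, -0.0], [-0.001, 0.0, -1.0]]
wrist_force: [0.1, -0.8, -0.4]
gripper_width: 0.502
gripper_force: 0.0
```

```bash
python3 - <<'E'
from h import *
print(sense()['tcp_pos'])
for n in('side','top'):
    c=capture(n);W=cloud(c)
    for x,y,a in[(572.3,-107.7,-32),(575.1,-27.8,-19.5),(577.9,52.2,21),(580.7,132.1,15.5)]:
        # hub-top and arm-top heights
        ca,sa=np.cos(np.radians(a)),np.sin(np.radians(a))
        o=[]
        for r in(14,-13,40,60,84):
            zz=.072 if r<20 else .054
            u=np.round(pix(c,[(x+r*ca)*mm,(y+r*sa)*mm,zz])).astype(int)
            o.append(np.nanmedian(W[u[1]-1:u[1]+2,u[0]-1:u[0]+2,2])*1000)
        print(n,np.round(o,1))
    b=(200,330,270,400) if 0 else None
    if n=='side': cv2.imwrite('pics/s5.png',cv2.resize(c['frame'][150:290,280:420,::-1],None,fx=4.2,fy=4.2,interpolation=cv2.INTER_CUBIC))
E
```

```text
[0.41694805 0.03812153 0.1698618 ]
side [72.7 72.1 55.  54.6 56.1]
side [72.3 72.8 54.8 54.4 55.4]
side [70.6 72.7 54.6 54.8 54.8]
side [72.4 71.  54.6 54.4 55.4]
top [64.3 73.7 55.9 54.6 54. ]
top [66.7 72.6 54.6 57.8 54.7]
top [70.8 73.7 54.8 56.4 55.2]
top [70.9 69.4 53.  55.4 54. ]
```

View pics/s5.png

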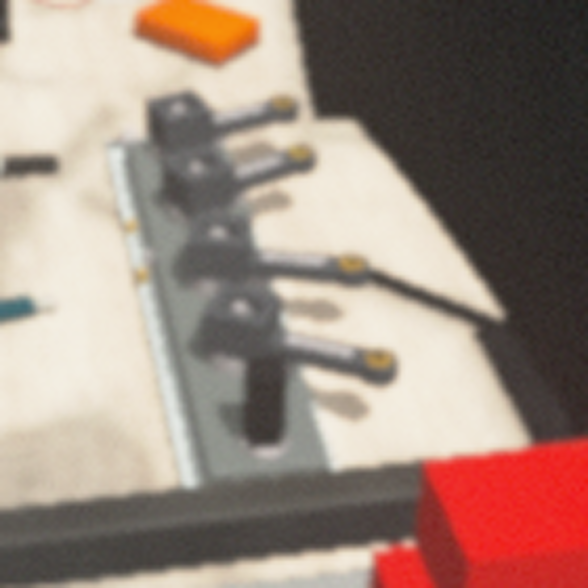

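Request:
{"api": "drive_tool", "payload": {
  "rows": [
    [50, 21.7, -32.2, 0, 0, 0, 0],
    [50, 21.7, -32.2, 0, 0, 0, 0],
    [50, 21.7, -32.2, 0, 0, 0, 0],
    [50, 21.7, -32.2, 0, 0, 0, 0],
    [50, 21.7, -32.2, 0, 0, 0, 0]
  ]
}}

```text
time_s: 38.93
tcp_pos: [0.5296, -0.1203, 0.1694]
ee_rot: [[0.999, -0.032, 0.001], [-0.032, -0.999, -0.0], [0.001, 0.0, -1.0]]
wrist_force: [0.5, 1.0, 0.8]
gripper_width: 0.497
gripper_force: 0.0
```

Request:
{"api": "drive_tool", "payload": {
  "rows": [
    [50, 21.7, -32.2, 0, 0, 0, 0],
    [50, 21.7, -32.2, 0, 0, 0, 0],
    [50, 0, 0, 0, 0, 0, 0],
    [50, 0, 0, -20, 0, 0, 0],
    [50, 0, 0, -20, 0, 0, 0]
  ]
}}

```text
time_s: 39.35
tcp_pos: [0.5731, -0.184, 0.1294]
ee_rot: [[0.999, -0.034, 0.003], [-0.034, -0.999, -0.0], [0.003, 0.0, -1.0]]
wrist_force: [0.0, 1.2, -0.5]
gripper_width: 0.502
gripper_force: 0.0
```

Request:
{"api": "drive_tool", "payload": {
  "rows": [
    [50, 0, 0, -10, 0, 0, 0],
    [50, 0, 0, 0, 0, 0, 0]
  ]
}}

```text
time_s: 39.52
tcp_pos: [0.5699, -0.1829, 0.1164]
ee_rot: [[0.999, -0.033, -0.006], [-0.033, -0.999, 0.001], [-0.006, -0.001, -1.0]]
wrist_force: [-0.4, -0.3, 0.1]
gripper_width: 0.501
gripper_force: 0.0
```

Request:
{"api": "drive_tool", "payload": {
  "rows": [
    [50, -1, -4, -20, 0, 0, 0],
    [50, 0, 0, -18, 0, 0, 0],
    [50, 0, 0, 0, 0, 0, 0],
    [5, 0, 0, 0, 0, 0, 0],
    [5, 0, 0, 0, 0, 0, 0]
  ]
}}

```text
time_s: 39.93
tcp_pos: [0.5715, -0.1876, 0.0829]
ee_rot: [[0.999, -0.032, 0.003], [-0.032, -0.999, -0.001], [0.003, 0.001, -1.0]]
wrist_force: [-0.7, -0.0, -0.4]
gripper_width: 0.419
gripper_force: 0.0
```

Request:
{"api": "drive_tool", "payload": {
  "rows": [
    [5, 0, 0, 0, 0, 0, 0],
    [5, 0, 0, 0, 0, 0, 0],
    [5, 0, 0, 0, 0, 0, 0],
    [5, 0, 0, 0, 0, 0, 0],
    [5, 0, 0, 0, 0, 0, 0]
  ]
}}

```text
time_s: 40.35
tcp_pos: [0.5708, -0.188, 0.0824]
ee_rot: [[0.999, -0.033, 0.002], [-0.033, -0.999, -0.001], [0.002, 0.001, -1.0]]
wrist_force: [-0.7, -0.0, 4.5]
gripper_width: 0.201
gripper_force: 30.0
```

Request:
{"api": "drive_tool", "payload": {
  "rows": [
    [5, 0, 0, 0, 0, 0, 0],
    [5, 0, 0, 0, 0, 0, 0]
  ]
}}

```text
time_s: 40.52
tcp_pos: [0.5708, -0.188, 0.0824]
ee_rot: [[0.999, -0.033, 0.002], [-0.033, -0.999, -0.001], [0.002, 0.001, -1.0]]
wrist_force: [-1.3, -0.1, 6.1]
gripper_width: 0.205
gripper_force: 30.0
```

Request:
{"api": "drive_tool", "payload": {
  "rows": [
    [5, 0.1, 4, 0, 0, 0, 0],
    [5, 0.2, 5, 0, 0, 0, 0],
    [5, 0.2, 6, 0, 0, 0, 0],
    [5, 0.2, 6, 0, 0, 0, 0],
    [5, 0.2, 6, 0, 0, 0, 0]
  ]
}}

```text
time_s: 40.93
tcp_pos: [0.5717, -0.1613, 0.0824]
ee_rot: [[0.999, -0.034, 0.002], [-0.034, -0.999, -0.001], [0.002, 0.001, -1.0]]
wrist_force: [-0.8, -0.9, 5.9]
gripper_width: 0.205
gripper_force: 30.0
```

Request:
{"api": "drive_tool", "payload": {
  "rows": [
    [5, 0.2, 6, 0, 0, 0, 0],
    [5, 0.2, 6, 0, 0, 0, 0],
    [5, 0.2, 5, 0, 0, 0, 0],
    [5, 0.2, 5, 0, 0, 0, 0],
    [5, 0, 0, 0, 0, 0, 0]
  ]
}}

```text
time_s: 41.35
tcp_pos: [0.5725, -0.1387, 0.0824]
ee_rot: [[0.999, -0.033, 0.002], [-0.033, -0.999, -0.001], [0.002, 0.001, -1.0]]
wrist_force: [-1.3, -0.5, 5.9]
gripper_width: 0.204
gripper_force: 30.0
```

Request:
{"api": "drive_tool", "payload": {
  "rows": [
    [5, 0.2, 4, 0, 0, 0, 0],
    [5, 0, 2, 0, 0, 0, 0],
    [5, 0, 0, 0, 0, 0, 0]
  ]
}}

```text
time_s: 41.6
tcp_pos: [0.5726, -0.1338, 0.0824]
ee_rot: [[0.999, -0.034, 0.002], [-0.034, -0.999, -0.001], [0.002, 0.001, -1.0]]
wrist_force: [-1.0, 0.8, 5.9]
gripper_width: 0.203
gripper_force: 30.0
```

Request:
{"api": "drive_tool", "payload": {
  "rows": [
    [5, 0.1, 2, 0, 0, 0, 0],
    [5, 0, 0, 0, 0, 0, 0]
  ]
}}

```text
time_s: 41.77
tcp_pos: [0.5727, -0.1309, 0.0824]
ee_rot: [[0.999, -0.034, 0.002], [-0.034, -0.999, -0.0], [0.002, 0.0, -1.0]]
wrist_force: [-1.5, 2.1, 5.8]
gripper_width: 0.202
gripper_force: 30.0
```

Request:
{"api": "drive_tool", "payload": {
  "rows": [
    [5, 0.1, 2, 0, 0, 0, 0],
    [5, 0, 0, 0, 0, 0, 0]
  ]
}}

```text
time_s: 41.93
tcp_pos: [0.5728, -0.1286, 0.0824]
ee_rot: [[0.999, -0.033, 0.002], [-0.033, -0.999, 0.0], [0.002, -0.0, -1.0]]
wrist_force: [-1.4, 1.0, 7.5]
gripper_width: 0.204
gripper_force: 30.0
```

Request:
{"api": "drive_tool", "payload": {
  "rows": [
    [5, 0, 1, 0, 0, 0, 0],
    [5, 0, 0, 0, 0, 0, 0],
    [5, 0, 0, 0, 0, 0, 0]
  ]
}}

```text
time_s: 42.18
tcp_pos: [0.5728, -0.1281, 0.0824]
ee_rot: [[0.999, -0.033, 0.002], [-0.033, -0.999, -0.001], [0.002, 0.0, -1.0]]
wrist_force: [-1.4, -0.8, 6.0]
gripper_width: 0.203
gripper_force: 30.0
```

Request:
{"api": "drive_tool", "payload": {
  "rows": [
    [45, 0, 0, 0, 0, 0, 0],
    [45, 0, 0, 0, 0, 0, 0],
    [45, 0, 0, 0, 0, 0, 0],
    [45, 0, 0, 0, 0, 0, 0],
    [45, 0, 0, 0, 0, 0, 0]
  ]
}}

```text
time_s: 42.6
tcp_pos: [0.572, -0.1277, 0.0809]
ee_rot: [[0.999, -0.034, -0.001], [-0.034, -0.999, 0.0], [-0.001, -0.0, -1.0]]
wrist_force: [0.2, 0.5, -0.4]
gripper_width: 0.425
gripper_force: 0.0
```

Request:
{"api": "drive_tool", "payload": {
  "rows": [
    [45, 0, 0, 15, 0, 0, 0],
    [45, 0, 0, 35, 0, 0, 0],
    [45, 0, 0, 40, 0, 0, 0],
    [45, -30, -20, 0, 0, 0, 0],
    [45, -40, 0, 0, 0, 0, 0]
  ]
}}

```text
time_s: 43.02
tcp_pos: [0.5055, -0.149, 0.1736]
ee_rot: [[0.999, -0.034, 0.008], [-0.034, -0.999, -0.001], [0.008, 0.001, -1.0]]
wrist_force: [-1.3, -0.1, -0.3]
gripper_width: 0.448
gripper_force: 0.0
```

Request:
{"api": "drive_tool", "payload": {
  "rows": [
    [45, -40, 0, 0, 0, 0, 0],
    [45, -40, 0, 0, 0, 0, 0],
    [45, -10, 0, 0, 0, 0, 0],
    [45, 0, 0, 0, 0, 0, 0]
  ]
}}

```text
time_s: 43.35
tcp_pos: [0.4091, -0.1478, 0.1715]
ee_rot: [[0.999, -0.034, -0.001], [-0.034, -0.999, 0.0], [-0.001, -0.0, -1.0]]
wrist_force: [0.3, -0.3, 0.3]
gripper_width: 0.45
gripper_force: 0.0
```

```bash
python3 - <<'E'
from h import *
print(sense()['tcp_pos'])
c=capture('side');W=cloud(c)
for x,y,a in[(572.3,-107.7,-32),(575.1,-27.8,-19.5),(577.9,52.2,21),(580.7,132.1,15.5)]:
    x+=2.1;y+=60;ca,sa=np.cos(np.radians(a)),np.sin(np.radians(a));o=[]
    for r in(14,-13,40,60,84):
        u=np.round(pix(c,[(x+r*ca)*mm,(y+r*sa)*mm,.072 if r<20 else .054])).astype(int)
        o.append(np.nanmedian(W[u[1]-1:u[1]+2,u[0]-1:u[0]+2,2])*1000)
    print(np.round(o,1))
cv2.imwrite('pics/s6.png',cv2.resize(c['frame'][150:290,260:420,::-1],None,fx=4.2,fy=4.2,interpolation=cv2.INTER_CUBIC))
E
```

```text
[ 0.40905038 -0.147811    0.17148888]
[71.8 72.3 54.4 55.1 54.6]
[71.6 73.1 53.9 54.9 55.1]
[71.5 71.1 54.  54.9 55.1]
[71.4 72.  54.  54.5 53.9]
```

View pics/s6.png

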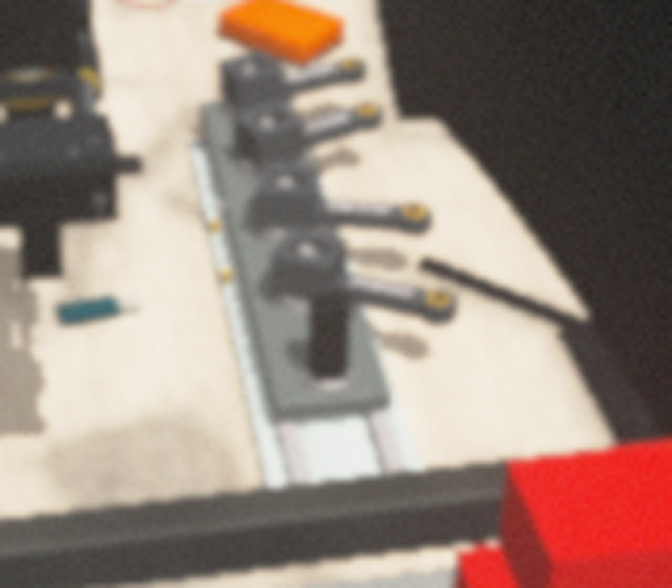

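The picture shows the carrier 60 mm on, with its pointer by the second pin at about (213, 225), and all four levers home. Handing in.

```bash
python3 -c "
from station import *
print(finish_job())"
```

```text
the job is handed in; nothing more can be done
None
```

I handed the job in at about 43 s: all four levers are on their shafts and fully home by the height readings, and the carrier is released at station 2, where I felt the detent pull it in; nothing else on the desk was touched. The hand-in gave no verdict.

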